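# Pack the blue prosthesis kit into its caddy

### The arm

A 7-joint arm with a two-finger parallel gripper is mounted at the origin on the work surface. World frame = base frame: x ahead of the robot, y to its left, z up, the work surface at z = 0. Lengths are in m, angles in rad, forces in N, time in s.
With the tool pointing down it reaches from about 0.4 to 0.85 m from the base axis. Payload 4.5 kg.
Tool frame: the origin (TCP) lies on the centre line of the jaws, within the pads' length; the fingertips stand 11 mm ahead of it and the grasp point (between the pads) lies 8 mm behind it; z points along the fingers, y is the line along which they close (so a half turn about z gives the same grasp; the last joint's range is limited). The gripper opens to 88 mm and grips with 3 to 60 N. Pads are 18 mm wide; open, the fingers measure 123 mm over their backs; the gripper's body (75 mm by 187 mm) begins 45 mm behind the grasp point.
Start: joints at [1.358, 0.689, -0.195, 1.565, 0.157, 0.902, -0.215], TCP at [0.153, -0.606, 0.25] pointing down, gripper open.
Joint ranges: [-3.01, 3.01], [-0.46, 2.08], [-1.47, 1.51], [0.13, 2.56], [-1, 4.14], [0.04, 2.09], [-2.66, 2.66]. Speed limits (rad/s): [2.57, 2.57, 3.14, 3.14, 3.14, 3.14, 3.14].

### API

Orientations are given as a unit quaternion [x, y, z, w].
In Python, from plant import * gives the robot as it stands. The module is installed in compiled form; this text tells all that it offers.
- The arm moves only by the tool send_rows, never from a script. Its argument "motion" is a list of rows, each an object of numbers: "x", "y", "z": the shift along the tool's x, y, z in cm; "rx", "ry", "rz": the turn, a rotation vector about the tool's x, y, z in rad; "jaw": the finger opening in cm, from 0 to 8.81. In form: [{"x": .., "y": .., "z": .., "rx": .., "ry": .., "rz": .., "jaw": ..}, ...]. A call has exactly 5 rows; each row shifts and turns the commanded pose from where the row before left it, along the tool's axes as they then stand; what a row does not reach is not made up. A row lasts 1/10 s, in which the tool goes at most 50 mm and 8.59 degrees, less where a joint would pass 70% of its speed; a pose out of reach is approached as far as the arm can. A call is refused whole if a number of a shift passes 5 or a number of a turn 0.15, either way. A call with a gripper value outside its range is refused whole. The fingers move at their own pace and stop on an object; "grip_force" is the grip in N (left out, the last holds). Time passes only in rows, so rows that do not move let the fingers close, or fill a call up. It gives the time, the measured TCP pose, the force, the opening and the grip force at its end, in the units of the state.
- get_state(): the state, without advancing time (a new reading comes with each control period).
- snapshot(name): name is "scene" or "side" or "wrist"; returns a dict with "img" (420x560x3 uint8, red, green, blue), "vertical_fov" (degrees; the focal length in pixels is half the picture's height over the tangent of half this angle, whatever the lens; pixels are square), "cx", "cy" (the principal point, pixels), "D" ([k1, k2, p1, p2, k3] as OpenCV has them; the pictures are not rectified), "extrinsics" (4x4, takes a point from camera to world coordinates). Camera axes: x right, y up, looking along -z (the intrinsics and any distortion apply to the point x, -y, -z); pixel columns grow to the right and rows downward; lengths in m; the calibration is good to about 2 mm. A picture is of the moment at which its call begins. There is no depth.
- finish_job(): hands the job in; it is judged then, once.
The state is a dict: "clock": time; "q": joint angles; "qd": joint speeds; "joint_torque": joint torques, N m; "tool_pos": TCP position; "eef_rot": TCP orientation; "contact_force": force on the tool from outside, world axes, zero at the start; "moment": the same for the moment, N m; "opening": opening from 0.0 (shut) to 1.0 (fully open); "finger_force": force on a finger pad.
Only numpy, scipy, OpenCV 4.12 (cv2) and the standard library are available. Lean on these libraries where they do the work, as an engineer would, in place of code of your own. Each camera call takes 0.05 s, during which the arm holds its last target. There are 200 camera calls.

### The job

Gather the four blue parts of this leg prosthesis kit (pylon, pyramid adapter, tube collar, pin lock) into the caddy: set each one flat and upright in the middle of the pocket that carries its outline, the pylon lying lengthwise along its outline. The orange look-alikes belong to another patient: leave them where they are.

Things in the scene. Friction and masses are not known exactly. Their poses are not given: they have to be found in the camera images.
- pylon: Blue kit part: short pylon, a bare aluminium tube of 30 mm diameter, 80 mm long, lying level along its x with its axis 23 mm above the underside, and a blue square clamp 46 x 46 mm, 18 mm thick, at each end (44 mm of bare tube between them). Grip the tube across its y at mid-length. Origin: centre of the underside, midway along the tube; z up. Stands flat on the bench, any yaw.
- adapter: Blue kit part: pyramid adapter, square block 48 x 48 mm and 24 mm high, with a steel dome and a small square steel stud on top (45 mm high in all); its upright side faces are across its x and across its y; grip the block across either pair. Origin: centre of the underside; z up. Stands flat on the bench, any yaw.
- collar: Blue kit part: tube collar, upright ring 44 mm outside and 30 mm inside diameter, 36 mm high, with a pair of clamping lugs that stand out to 35 mm from the centre along its +x; grip it from above across its y (44 mm), beside the lugs. Origin: centre of the underside of the ring, on its axis; z up. Stands flat on the bench, any yaw.
- lock: Blue kit part: pin lock, a solid puck of 52 mm diameter and 30 mm high with an aluminium disc and a black dot on top and a steel release button standing out to 37 mm from the centre along its +x; grip it across its y (52 mm). Origin: centre of the underside of the puck, on its axis; z up. Stands flat on the bench, any yaw.
- orange_adapter: Look-alike in orange, not of this kit: the same shape and size as the blue pyramid adapter. Origin: centre of the underside.
- orange_collar: Look-alike in orange, not of this kit: the same shape and size as the blue tube collar. Origin: centre of the ring's underside.
- pocket_pylon: Fixed shallow yellow pocket in a grey caddy of four, its floor marked with the black outline of the pylon (a bar along its x with a wider block at each end): place of the pylon. 110 mm (x) x 97 mm (y) outside, floor and rim 3 mm thick, rim top 6 mm above the floor, caddy wall no higher; next pockets 112 mm off in x, 100 mm in y. Origin: centre of its underside, 3 mm below the floor top; z up.
- pocket_adapter: Fixed shallow white pocket in a grey caddy of four, its floor marked with the black outline of the adapter (a square with a white round centre): place of the pyramid adapter. 110 mm (x) x 97 mm (y) outside, floor and rim 3 mm thick, rim top 6 mm above the floor, caddy wall no higher; next pockets 112 mm off in x, 100 mm in y. Origin: centre of its underside, 3 mm below the floor top; z up.
- pocket_collar: Fixed shallow green pocket in a grey caddy of four, its floor marked with the black outline of the collar (a ring with a lug towards its +x): place of the tube collar. 110 mm (x) x 97 mm (y) outside, floor and rim 3 mm thick, rim top 6 mm above the floor, caddy wall no higher; next pockets 112 mm off in x, 100 mm in y. Origin: centre of its underside, 3 mm below the floor top; z up.
- pocket_lock: Fixed shallow red pocket in a grey caddy of four, its floor marked with the black outline of the pin lock (a full disc with a small stub towards its +x): place of the pin lock. 110 mm (x) x 97 mm (y) outside, floor and rim 3 mm thick, rim top 6 mm above the floor, caddy wall no higher; next pockets 112 mm off in x, 100 mm in y. Origin: centre of its underside, 3 mm below the floor top; z up.
Not all that is in view belongs to the job. What is shaped like the pylon but yellow is not meant.

How it is judged:
By the outcome, as a careful person would: the job done as asked, in the order asked, and still so for the second after the job is handed in, with the robot touching nothing.
It also fails if it takes over 109 s, if anything falls off the work surface, if the arm or the gripper's body presses on something with over 40 N, if the wrist force passes 120 N, or if a joint passes its speed limit or range.

## Working session

There is one attempt and no reset: what is moved stays moved. The work goes in short steps, Python scripts to look and compute and a tool call to move; the robot and the scene stay as the last step left them, time stands still between calls to the robot, and variables do not carry over. Pictures are saved under pics/ and viewed, at most 14 in all, crops included, and the job is handed in when it is done.

Besides the shell and the picture viewer there is one more tool, called after "Call:" as name(argument=value, ...) on one line, values as JSON. send_rows: Moves the arm, as the interface text tells. Its arguments: {"type":"object","properties":{"motion":{"type":"array"},"grip_force":{"type":"number"}},"required":["motion"]}

```bash
mkdir -p pics
cat > h.py <<'E'
from plant import *
import numpy as np, cv2
from scipy.spatial.transform import Rotation as R
def cam(s):
    h,w=s["img"].shape[:2]; f=h/2/np.tan(np.radians(s["vertical_fov"])/2)
    return np.array([[f,0,s["cx"]],[0,f,s["cy"]],[0,0,1]]),np.array(s["D"],float),np.array(s["extrinsics"])
def p2w(s,px,z):
    K,D,E=cam(s); px=np.array(px,float).reshape(-1,1,2)
    u=cv2.undistortPoints(px,K,D).reshape(-1,2)
    d=np.c_[u[:,0],-u[:,1],-np.ones(len(u))]@E[:3,:3].T; o=E[:3,3]
    return o+d*((np.broadcast_to(z,len(u))-o[2])/d[:,2])[:,None]
def w2p(s,P):
    K,D,E=cam(s); P=np.atleast_2d(P).astype(float)
    c=(P-E[:3,3])@E[:3,:3]; c=c*[1,-1,-1]
    return cv2.projectPoints(c.reshape(-1,1,3),np.zeros(3),np.zeros(3),K,D)[0].reshape(-1,2)
def save(s,n): cv2.imwrite("pics/"+n+".png",s["img"][:,:,::-1])
E
python3 - <<'E'
from h import *
for n in("scene","side","wrist"):
    s=snapshot(n);save(s,n+"0");print(n,s["vertical_fov"],s["cx"],s["cy"],s["D"],np.round(s["extrinsics"],3).tolist())
st=get_state();print(st)
E
```

```text
scene 52.801001425975045 281.29449683189563 215.1980288968143 [-0.00434878  0.          0.          0.          0.        ] [[0.685, -0.589, 0.428, 0.948], [0.728, 0.55, -0.409, -0.372], [0.006, 0.592, 0.806, 0.726], [0.0, 0.0, 0.0, 1.0]]
side 57.327347067397014 277.7316832356167 210.38184081736256 [-0.05327917  0.          0.          0.          0.        ] [[-0.96, 0.15, -0.236, 0.359], [-0.279, -0.583, 0.763, 0.644], [-0.023, 0.799, 0.601, 0.552], [0.0, 0.0, 0.0, 1.0]]
wrist 60.30077384748178 279.64112993287966 205.62598245370583 [-0.09383305  0.          0.          0.          0.        ] [[0.244, 0.937, 0.248, 0.216], [-0.97, 0.236, 0.062, -0.589], [-0.001, -0.256, 0.967, 0.384], [0.0, 0.0, 0.0, 1.0]]
{'clock': 0.15, 'q': array([ 1.3577942 ,  0.68979613, -0.19451133,  1.56607684,  0.15729411,
        0.90249198, -0.21511013]), 'qd': array([ 3.15113499e-04, -3.22229895e-03, -5.09733924e-04, -2.15978260e-03,
       -3.00116340e-04,  8.39051325e-04,  9.74161923e-06]), 'joint_torque': array([-1.06197382e-03, -5.27862489e+01, -1.26879450e+00, -1.53587973e+01,
       -5.25945215e-02,  3.85505817e-03,  1.28987640e-04]), 'tool_pos': array([ 0.1525397 , -0.60563235,  0.24909838]), 'eef_rot': array([ 9.92393311e-01,  1.23105793e-01, -1.37120300e-04, -6.78689515e-04]), 'contact_force': array([0.68219458, 0.25731185, 0.14561861]), 'moment': array([-0.00609443, -0.05267883,  0.0038158 ]), 'finger_force': 0.0, 'opening': 1.0012525291932082}
```

View pics/scene0.png

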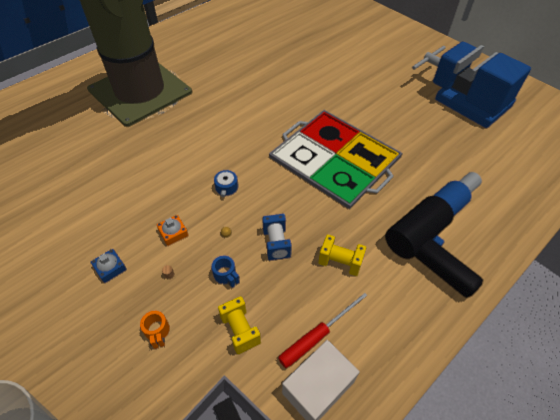

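View pics/side0.png

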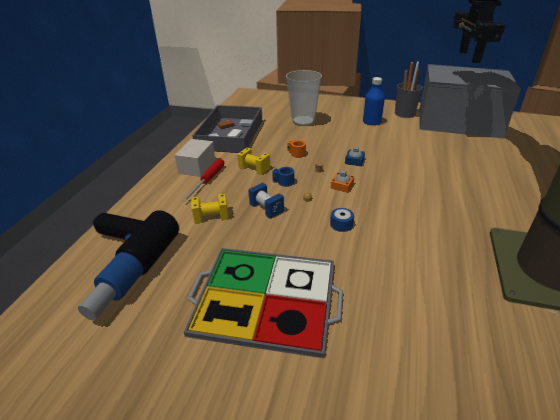

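Candidates in the scene picture:
- **Pylon:** blue at (277,237). Yellow look-alikes at (342,255) and (239,324) are not meant.
- **Adapter:** blue at (108,265), orange at (173,229).
- **Collar:** blue at (225,270), orange at (153,325).
- **Lock:** (226,182), the only one.
- **Pockets:** red (330,132), yellow (370,153), white (303,155), green (343,180).

Next I fit the part silhouettes in both cameras.

```bash
cat > fit.py <<'E'
from h import *
from scipy.optimize import minimize
def box(cx,cy,sx,sy,z0,z1): return np.array([[cx+a*sx/2,cy+b*sy/2,z] for a in(-1,1) for b in(-1,1) for z in(z0,z1)])
def cyl(r,z0,z1): t=np.linspace(0,2*np.pi,24); return np.array([[r*np.cos(a),r*np.sin(a),z] for a in t for z in(z0,z1)])
M={"pylon":[box(.031,0,.018,.046,0,.046),box(-.031,0,.018,.046,0,.046)],
 "adapter":[box(0,0,.048,.048,0,.024)],
 "collar":[cyl(.022,0,.036),box(.0275,0,.015,.02,.006,.03)],
 "lock":[cyl(.026,0,.03)]}
def blue(s):
    h=cv2.cvtColor(s["img"],cv2.COLOR_RGB2HSV); return cv2.inRange(h,(98,110,25),(125,255,255))
def T(p,P): c,s=np.cos(p[2]),np.sin(p[2]); return P@np.array([[c,s,0],[-s,c,0],[0,0,1]])+[p[0],p[1],p[3] if len(p)>3 else 0]
def rend(s,name,p,sc=4):
    m=np.zeros((420*sc,560*sc),np.uint8)
    for P in M[name]: cv2.fillConvexPoly(m,cv2.convexHull(((w2p(s,T(p,P))+.5)*sc).round().astype(np.int32)),255)
    return cv2.resize(m,(560,420),interpolation=cv2.INTER_AREA)/255.
def comp(s,px):
    m=cv2.dilate(blue(s),np.ones((3,3)))if 0 else blue(s)
    k=cv2.morphologyEx(m,cv2.MORPH_CLOSE,np.ones((9,9)))
    n,l,st,_=cv2.connectedComponentsWithStats(k); y,x=np.nonzero(l); 
    i=l[y,x][np.argmin((x-px[0])**2+(y-px[1])**2)]
    return (l==i),m
def fit(name,views,yaws):
    t=[]
    for s,px in views:
        c,m=comp(s,px); m=(m>0)&c
        if name!="pylon":
            cs,_=cv2.findContours(m.astype(np.uint8),0,1)
            cs=[cv2.convexHull(np.vstack(cs))] if name!="collar" else cs
            f=np.zeros(m.shape,np.uint8);cv2.drawContours(f,cs,-1,1,-1);m=f>0
        t.append((s,m.astype(float)))
    s,m=t[0]; y,x=np.nonzero(m); c0=p2w(s,[[x.mean(),y.mean()]],.018)[0]
    cost=lambda p:sum(np.abs(rend(s,name,p)-m).sum()/m.sum() for s,m in t)
    best=min((minimize(cost,[c0[0],c0[1],a],method="Nelder-Mead",options=dict(initial_simplex=np.array([[c0[0],c0[1],a],[c0[0]+.01,c0[1],a],[c0[0],c0[1]+.01,a],[c0[0],c0[1],a+.4]]),maxfev=150)) for a in yaws),key=lambda r:r.fun)
    return best.x,best.fun
E
python3 - <<'E'
from fit import *
sc,sd=snapshot("scene"),snapshot("side")
px={"pylon":((277,237),(266,200)),"adapter":((108,265),(355,157)),"collar":((225,270),(286,176)),"lock":((226,182),(342,220))}
ov={"scene":sc["img"].copy(),"side":sd["img"].copy()}
for n,(a,b) in px.items():
    p,f=fit(n,[(sc,a),(sd,b)],np.arange(0,6.2,.8) if n in("collar",) else [0,.8,1.6,2.4])
    print(n,np.round(p,4),round(f,3),[np.round(fit(n,[v],[p[2]])[0],3).tolist() for v in((sc,a),(sd,b))])
    for k,s in(("scene",sc),("side",sd)):
        cs,_=cv2.findContours((rend(s,n,p)>.5).astype(np.uint8),0,1); cv2.drawContours(ov[k],cs,-1,(0,255,0),1)
# caddy colours
rng={"red":((0,150,80),(6,255,255)),"yellow":((20,170,90),(30,255,255)),"green":((50,100,50),(80,255,255)),"white":((0,0,140),(180,60,255))}
pos={"red":((330,132),(292,322)),"yellow":((370,153),(228,313)),"green":((343,180),(240,271)),"white":((303,155),(300,279))}
for c,(lo,hi) in rng.items():
    for s,p in zip((sc,sd),pos[c]):
        m=cv2.inRange(cv2.cvtColor(s["img"],cv2.COLOR_RGB2HSV),lo,hi); m=cv2.morphologyEx(m,cv2.MORPH_CLOSE,np.ones((3,3)))
        w=np.zeros_like(m); w[p[1]-60:p[1]+60,p[0]-60:p[0]+60]=255; m&=w
        cs,_=cv2.findContours(m,0,1); c_=max(cs,key=cv2.contourArea)
        W=p2w(s,c_.reshape(-1,2),.006)[:,:2]; r=cv2.minAreaRect((W*1000).astype(np.float32)); print(c,np.round(r[0],1),np.round(r[1],1),round(r[2],1))
a=cv2.resize(ov["scene"][100:360,80:420],None,fx=1.6,fy=1.6);b=cv2.resize(ov["side"][130:360,170:390],None,fx=1.6,fy=1.6)
cv2.imwrite("pics/ovA.png",a[:,:,::-1]);
E
```

```text
pylon [ 0.6055 -0.0589  2.5264] 3.243 [[0.655, -0.096, 2.433], [0.607, -0.063, 2.529]]
adapter [ 0.4296 -0.3353  1.5599] 0.374 [[0.426, -0.335, 1.512], [0.429, -0.338, 1.6]]
collar [ 0.5908 -0.1809  6.1783] 0.369 [[0.59, -0.18, 6.205], [0.591, -0.181, 6.18]]
lock [ 0.4213 -0.041   0.8666] 0.314 [[0.419, -0.039, 1.031], [0.422, -0.044, 1.247]]
red [457.7 258.2] [110.7  98.3] 5.4
red [463.7 246.4] [111.4 100. ] 5.5
yellow [571.3 268.3] [112.7  99.9] 5.5
yellow [576.8 256.5] [113.  101.2] 5.6
green [581.1 167.7] [111.8  99.1] 5.4
green [586.6 155.3] [113.2 100.4] 5.6
white [468.4 158. ] [113.1  99.8] 5.4
white [474.1 144.8] [111.7  98.6] 5.4
```

View pics/ovA.png

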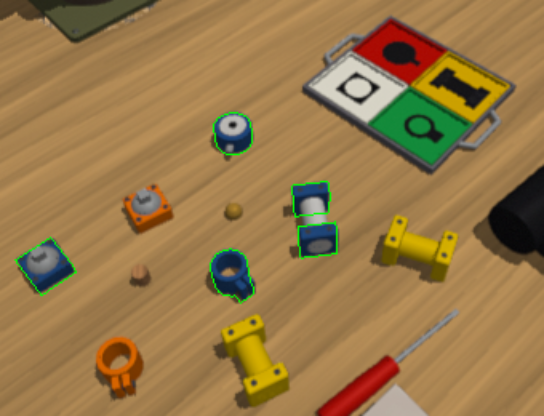

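The silhouette outlines sit on the four blue parts. The caddy rays from the two cameras meet at z≈13.5 mm (rim top), giving a caddy centre of (0.5235, 0.2068) with yaw 5.5°. Now I approach the adapter.

```bash
cat > plan.py <<'E'
from fit import *
import json,sys
def Rt(th): return R.from_matrix([[np.cos(th),np.sin(th),0],[np.sin(th),-np.cos(th),0],[0,0,-1]])
def plan(ways,start=None):
    """ways: (x,y,z,theta,n rows)"""
    st=get_state(); p=st["tool_pos"]; r=R.from_quat(st["eef_rot"])
    if start is not None: p=np.array(start[:3]);r=Rt(start[3])
    for x,y,z,th,n in ways:
        t=Rt(th); rv=(r.inv()*t).as_rotvec(); dP=(np.array([x,y,z])-p)/n; k=R.from_rotvec(rv/n); rr=r
        row=[]
        for i in range(n):
            d=rr.inv().apply(dP)*100; row.append([round(v,2) for v in d]+[round(v,3) for v in rv/n]); rr=rr*k
        for q in row: print(*q)
        print("--"); p=np.array([x,y,z]); r=t
U=np.array([.9954,.0958]);V=np.array([-.0958,.9954]);C=np.array([.5235,.2068])
PK={"lock":C-.056*U+.05*V,"pylon":C+.056*U+.05*V,"adapter":C-.056*U-.05*V,"collar":C+.056*U-.05*V}
E
python3 -c "
from plan import *
print({k:v.round(4).tolist() for k,v in PK.items()})
plan([(.41,-.335,.17,-.01,10)])"
```

```text
{'lock': [0.463, 0.2512], 'pylon': [0.5745, 0.2619], 'adapter': [0.4725, 0.1517], 'collar': [0.584, 0.1624]}
3.16 -2.0 0.79 -0.0 0.0 0.026
3.11 -2.08 0.79 -0.0 0.0 0.026
3.05 -2.16 0.79 -0.0 0.0 0.026
2.99 -2.23 0.79 -0.0 0.0 0.026
2.94 -2.31 0.79 -0.0 0.0 0.026
2.88 -2.38 0.79 -0.0 0.0 0.026
2.81 -2.46 0.79 -0.0 0.0 0.026
2.75 -2.53 0.79 -0.0 0.0 0.026
2.68 -2.6 0.79 -0.0 0.0 0.026
2.62 -2.67 0.79 -0.0 0.0 0.026
--
```

Call:
send_rows(motion=[{"x":3.2,"y":-2.0,"z":0.8,"rz":0.026,"jaw":8.8},{"x":3.1,"y":-2.1,"z":0.8,"rz":0.026,"jaw":8.8},{"x":3.05,"y":-2.15,"z":0.8,"rz":0.026,"jaw":8.8},{"x":3.0,"y":-2.2,"z":0.8,"rz":0.026,"jaw":8.8},{"x":2.9,"y":-2.3,"z":0.8,"rz":0.026,"jaw":8.8}])

```text
schema error: expected keys x, y, z, rx, ry, rz, jaw
```

Call:
send_rows(motion=[{"x":2.9,"y":-2.4,"z":0.8,"rz":0.026,"jaw":8.8},{"x":2.8,"y":-2.45,"z":0.8,"rz":0.026,"jaw":8.8},{"x":2.75,"y":-2.5,"z":0.8,"rz":0.026,"jaw":8.8},{"x":2.7,"y":-2.6,"z":0.8,"rz":0.026,"jaw":8.8},{"x":2.6,"y":-2.7,"z":0.8,"rz":0.026,"jaw":8.8}])

```text
schema error: expected keys x, y, z, rx, ry, rz, jaw
```

```bash
cat >> plan.py <<'E'
def look(name,p0,png=None,z=0.):
    s=snapshot("wrist"); px=w2p(s,[p0[0],p0[1],.015])[0]
    st=get_state(); r=R.from_quat(st["eef_rot"]).as_matrix()
    print("tcp",st["tool_pos"].round(4),"th",round(float(np.arctan2(r[1,0],r[0,0])),4),"tilt",r[:2,2].round(4),"t",round(st["clock"],2),"q",st["q"].round(2),"px",px.round())
    p,f=fit(name,[(s,px)],[p0[2]]); print(name,p.round(4),round(f,3))
    if png:
        o=s["img"].copy(); cs,_=cv2.findContours((rend(s,name,p)>.5).astype(np.uint8),0,1); cv2.drawContours(o,cs,-1,(0,255,0),1); cv2.imwrite("pics/"+png+".png",o[:,:,::-1])
    return p
E
python3 -c "
from plan import *
p=look('adapter',(.4296,-.3353,-.01),'w1')"
```

```text
tcp [ 0.1526 -0.6059  0.2494] th 0.2468 tilt [-0.0002  0.0005] t 0.3 q [ 1.36  0.69 -0.19  1.57  0.16  0.9  -0.22] px [  81. -157.]
adapter [ 0.3023 -0.9256  0.7011] 1.0
```

View pics/w1.png

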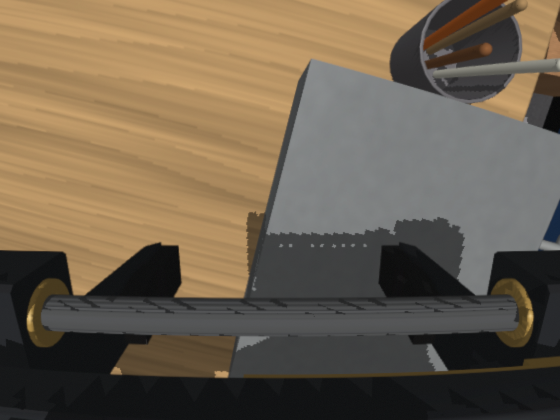

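The call was refused because every key must be given. The picture shows the start pose over a grey toolbox, with a pen cup at (460,50). I'll check where the tall clutter stands before moving.

```bash
python3 -c "
from plan import *
s=snapshot('side')
print(p2w(s,[(373,123),(405,114),(303,122),(421,126),(507,130),(425,100)],0).round(3))
for n,x in (('bottle',(373,123)),('cup',(405,114)),('glass',(303,122))):
    b=p2w(s,[x],0)[0]; print(n,[w2p(s,b+[0,0,h])[0].round().tolist() for h in (.1,.15,.2,.25)])
"
```

```text
[[ 0.399 -0.613  0.   ]
 [ 0.295 -0.718  0.   ]
 [ 0.632 -0.564  0.   ]
 [ 0.241 -0.628  0.   ]
 [-0.036 -0.669  0.   ]
 [ 0.223 -0.876  0.   ]]
bottle [[377.0, 94.0], [379.0, 79.0], [381.0, 63.0], [383.0, 47.0]]
cup [[410.0, 86.0], [412.0, 72.0], [415.0, 56.0], [418.0, 41.0]]
glass [[303.0, 94.0], [304.0, 79.0], [304.0, 63.0], [304.0, 46.0]]
```

Call:
send_rows(motion=[{"x":3.2,"y":-2.0,"z":0,"rx":0,"ry":0,"rz":0.026,"jaw":8.8},{"x":3.1,"y":-2.1,"z":0,"rx":0,"ry":0,"rz":0.026,"jaw":8.8},{"x":3.05,"y":-2.15,"z":0,"rx":0,"ry":0,"rz":0.026,"jaw":8.8},{"x":3.0,"y":-2.2,"z":0.5,"rx":0,"ry":0,"rz":0.026,"jaw":8.8},{"x":2.9,"y":-2.3,"z":0.5,"rx":0,"ry":0,"rz":0.026,"jaw":8.8}])

```text
clock: 0.85
tool_pos: [0.2827, -0.47, 0.2399]
eef_rot: [0.998, 0.058, 0.0, 0.0]
contact_force: [-0.7, -0.6, -0.6]
opening: 0.997
finger_force: 0.0
```

Call:
send_rows(motion=[{"x":2.9,"y":-2.4,"z":1.4,"rx":0,"ry":0,"rz":0.026,"jaw":8.8},{"x":2.8,"y":-2.45,"z":1.4,"rx":0,"ry":0,"rz":0.026,"jaw":8.8},{"x":2.75,"y":-2.5,"z":1.4,"rx":0,"ry":0,"rz":0.026,"jaw":8.8},{"x":2.7,"y":-2.6,"z":1.4,"rx":0,"ry":0,"rz":0.026,"jaw":8.8},{"x":2.6,"y":-2.7,"z":1.4,"rx":0,"ry":0,"rz":0.026,"jaw":8.8}])

```text
clock: 1.35
tool_pos: [0.4119, -0.3347, 0.1693]
eef_rot: [1.0, -0.007, 0.0, 0.0]
contact_force: [0.7, -0.6, -0.6]
opening: 1.0
finger_force: 0.0
```

```bash
python3 -c "
from plan import *
p=look('adapter',(.4296,-.3353,-.01),'w2')"
```

```text
tcp [ 0.4172 -0.3272  0.1675] th -0.0046 tilt [0.0028 0.0062] t 1.4 q [ 0.62  0.69 -0.06  1.93  0.06  0.52 -1.06] px [280. 171.]
adapter [ 0.4316 -0.3359 -0.0309] 0.073
```

View pics/w2.png

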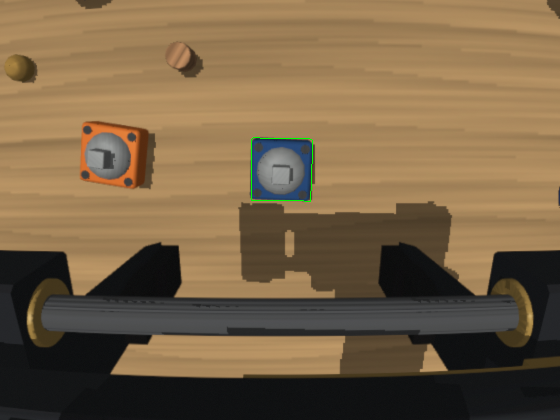

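The wrist picture shows the blue adapter at (281,170), framed cleanly by the fit, with the orange look-alike at (113,155), about 130 mm off in y. Its fitted pose is (0.431, -0.336), so I go down to it.

Call:
send_rows(motion=[{"x":1.1,"y":0,"z":2.5,"rx":0,"ry":0,"rz":0.01,"jaw":8.8},{"x":1.0,"y":0.05,"z":2.5,"rx":0,"ry":0,"rz":0,"jaw":8.8},{"x":0,"y":0,"z":2.5,"rx":0,"ry":0,"rz":0,"jaw":8.8},{"x":0,"y":0,"z":0,"rx":0,"ry":0,"rz":0,"jaw":8.8},{"x":0,"y":0,"z":0,"rx":0,"ry":0,"rz":0,"jaw":8.8}])

```text
clock: 1.9
tool_pos: [0.4314, -0.3367, 0.0949]
eef_rot: [1.0, -0.012, -0.0, -0.0]
contact_force: [-0.5, 0.5, 0.6]
opening: 0.997
finger_force: 0.0
```

```bash
python3 -c "
from plan import *
p=look('adapter',(.431,-.3357,-.02))
plan([(p[0],p[1],.02,p[2],3)])"
```

```text
tcp [ 0.4318 -0.3371  0.0956] th -0.0236 tilt [ 0.0008 -0.0008] t 1.95 q [ 0.6   0.82 -0.04  1.92  0.07  0.39 -1.08] px [278. 219.]
adapter [ 0.4311 -0.3355 -0.0716] 0.077
-0.03 -0.06 2.52 0.0 -0.0 0.016
-0.03 -0.05 2.52 0.0 -0.0 0.016
-0.03 -0.05 2.52 0.0 -0.0 0.016
--
```

Call:
send_rows(motion=[{"x":0,"y":-0.05,"z":2.5,"rx":0,"ry":0,"rz":0.02,"jaw":8.8},{"x":0,"y":-0.05,"z":2.5,"rx":0,"ry":0,"rz":0,"jaw":8.8},{"x":0,"y":0,"z":1.7,"rx":0,"ry":0,"rz":0,"jaw":8.8},{"x":0,"y":0,"z":0.8,"rx":0,"ry":0,"rz":0,"jaw":8.8},{"x":0,"y":0,"z":0,"rx":0,"ry":0,"rz":0,"jaw":6}], grip_force=25)

```text
clock: 2.45
tool_pos: [0.4317, -0.3359, 0.02]
eef_rot: [1.0, -0.022, 0.0, 0.0]
contact_force: [-0.4, 0.6, 0.5]
opening: 0.935
finger_force: 0.0
```

Call:
send_rows(motion=[{"x":0,"y":0,"z":0,"rx":0,"ry":0,"rz":0,"jaw":4},{"x":0,"y":0,"z":0,"rx":0,"ry":0,"rz":0,"jaw":4},{"x":0,"y":0,"z":0,"rx":0,"ry":0,"rz":0,"jaw":4},{"x":0,"y":0,"z":0,"rx":0,"ry":0,"rz":0,"jaw":4},{"x":0,"y":0,"z":0,"rx":0,"ry":0,"rz":0,"jaw":4}])

```text
clock: 2.95
tool_pos: [0.4319, -0.3358, 0.0202]
eef_rot: [1.0, -0.022, 0.0, 0.0]
contact_force: [0.9, 0.9, 3.9]
opening: 0.537
finger_force: 24.9
```

```bash
python3 -c "
from plan import *
st=get_state();print(st['tool_pos'],st['q'].round(2))
x,y=PK['adapter']
plan([(.431,-.336,.12,-.035,4),(.4725,.149,.12,.06,16)])"
```

```text
[ 0.43194031 -0.33578706  0.0202008 ] [ 0.59  0.96 -0.02  1.94  0.07  0.24 -1.1 ]
-0.02 0.01 -2.49 0.0 -0.0 -0.002
-0.02 0.01 -2.49 0.0 -0.0 -0.002
-0.02 0.01 -2.49 0.0 -0.0 -0.002
-0.02 0.01 -2.49 0.0 -0.0 -0.002
--
0.15 -3.04 0.0 0.0 0.0 -0.006
0.17 -3.04 0.0 0.0 0.0 -0.006
0.19 -3.04 0.0 0.0 0.0 -0.006
0.21 -3.04 0.0 0.0 0.0 -0.006
0.23 -3.03 0.0 0.0 0.0 -0.006
0.24 -3.03 0.0 0.0 0.0 -0.006
0.26 -3.03 0.0 0.0 0.0 -0.006
0.28 -3.03 0.0 0.0 0.0 -0.006
0.3 -3.03 0.0 0.0 0.0 -0.006
0.32 -3.03 0.0 0.0 0.0 -0.006
0.33 -3.02 0.0 0.0 0.0 -0.006
0.35 -3.02 0.0 0.0 0.0 -0.006
0.37 -3.02 0.0 0.0 0.0 -0.006
0.39 -3.02 0.0 0.0 0.0 -0.006
0.4 -3.02 0.0 0.0 0.0 -0.006
0.42 -3.01 0.0 0.0 0.0 -0.006
--
```

Call:
send_rows(motion=[{"x":0,"y":0,"z":-2.0,"rx":0,"ry":0,"rz":0,"jaw":4},{"x":0,"y":0,"z":-2.6,"rx":0,"ry":0,"rz":0,"jaw":4},{"x":0,"y":0,"z":-2.6,"rx":0,"ry":0,"rz":0,"jaw":4},{"x":0,"y":-1,"z":-2.0,"rx":0,"ry":0,"rz":0,"jaw":4},{"x":0.1,"y":-2,"z":-0.8,"rx":0,"ry":0,"rz":-0.009,"jaw":4}])

```text
clock: 3.45
tool_pos: [0.4343, -0.3078, 0.1216]
eef_rot: [1.0, -0.019, 0.001, 0.002]
contact_force: [0.2, -0.4, -0.6]
opening: 0.537
finger_force: 24.9
```

Call:
send_rows(motion=[{"x":0.2,"y":-3.5,"z":0,"rx":0,"ry":0,"rz":-0.009,"jaw":4},{"x":0.2,"y":-3.5,"z":0,"rx":0,"ry":0,"rz":-0.009,"jaw":4},{"x":0.2,"y":-3.5,"z":0,"rx":0,"ry":0,"rz":-0.009,"jaw":4},{"x":0.2,"y":-3.5,"z":0,"rx":0,"ry":0,"rz":-0.009,"jaw":4},{"x":0.3,"y":-3.5,"z":0,"rx":0,"ry":0,"rz":-0.009,"jaw":4}])

```text
clock: 3.95
tool_pos: [0.4476, -0.1295, 0.1197]
eef_rot: [1.0, 0.005, -0.0, -0.0]
contact_force: [0.3, 0.5, -1.2]
opening: 0.545
finger_force: 24.9
```

Call:
send_rows(motion=[{"x":0.3,"y":-3.5,"z":0,"rx":0,"ry":0,"rz":-0.012,"jaw":4},{"x":0.3,"y":-3.5,"z":0,"rx":0,"ry":0,"rz":-0.012,"jaw":4},{"x":0.4,"y":-3.5,"z":0,"rx":0,"ry":0,"rz":-0.012,"jaw":4},{"x":0.4,"y":-3.5,"z":0,"rx":0,"ry":0,"rz":-0.012,"jaw":4},{"x":0.4,"y":-3.5,"z":0,"rx":0,"ry":0,"rz":-0.012,"jaw":4}])

```text
clock: 4.45
tool_pos: [0.4596, 0.0462, 0.1197]
eef_rot: [0.999, 0.036, -0.0, 0.0]
contact_force: [0.7, -0.4, -1.4]
opening: 0.544
finger_force: 24.9
```

Call:
send_rows(motion=[{"x":0.4,"y":-3.5,"z":0,"rx":0,"ry":0,"rz":-0.012,"jaw":4},{"x":0.4,"y":-3.5,"z":0,"rx":0,"ry":0,"rz":-0.012,"jaw":4},{"x":0.4,"y":-2,"z":0,"rx":0,"ry":0,"rz":-0.01,"jaw":4},{"x":0,"y":0,"z":0,"rx":0,"ry":0,"rz":0,"jaw":4},{"x":0,"y":0,"z":0,"rx":0,"ry":0,"rz":0,"jaw":4}])

```text
clock: 4.95
tool_pos: [0.4641, 0.1348, 0.1196]
eef_rot: [0.999, 0.052, -0.0, 0.0]
contact_force: [0.5, -1.2, -1.7]
opening: 0.545
finger_force: 24.9
```

```bash
cat >> plan.py <<'E'
def info():
    st=get_state(); r=R.from_quat(st["eef_rot"]).as_matrix()
    print("tcp",st["tool_pos"].round(4),"th",round(float(np.arctan2(r[1,0],r[0,0])),4),"t",round(st["clock"],2),"q",st["q"].round(2),"open",st["opening"]*88,"F",st["contact_force"].round(1))
E
python3 -c "
from plan import *
s=snapshot('wrist');save(s,'w3');info()
plan([(*PK['adapter'],.06,.096,2)])"
```

```text
tcp [0.4641 0.1338 0.1196] th 0.1032 t 5.0 q [-0.43  0.74  0.08  2.11 -0.18  0.3  -1.66] open 47.388814691123585 F [-0.5 -0.2 -1.6]
0.51 -0.85 2.98 0.001 0.0 0.004
0.51 -0.85 2.98 0.001 0.0 0.004
--
```

View pics/w3.png

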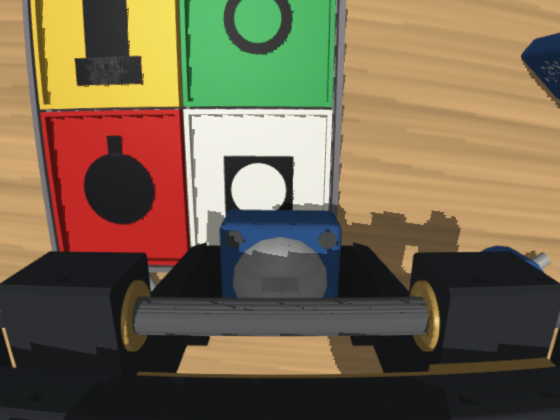

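The picture shows the adapter held straight over the bench edge of the white pocket. The red disc centre is at (119,188), the white square's top corners at (224,157) and (293,156), and the junction of the four pockets at (183,108). I use these to check the caddy position.

```bash
python3 -c "
from plan import *
s=snapshot('wrist');info()
print('junction',p2w(s,[(183.5,108)],.0135).round(4))
hsv=cv2.cvtColor(s['img'],cv2.COLOR_RGB2HSV)
dark=cv2.inRange(hsv,(0,0,0),(180,255,45)); n,l,st,c=cv2.connectedComponentsWithStats(dark)
i=l[190,119]; m=(l==i).astype(np.uint8); m=cv2.morphologyEx(m,cv2.MORPH_OPEN,np.ones((25,25))); y,x=np.nonzero(m)
print('disc',p2w(s,[(x.mean(),y.mean())]*2,[.003,.0075]).round(4),'expect',PK['lock'])
w=p2w(s,[(224,157),(293,156)],.0075);print(w.round(4), np.hypot(*(w[1]-w[0])[:2]), np.hypot(x.max()-x.min(),0))
d=p2w(s,[(x.min(),y.mean()),(x.max(),y.mean())],.0075);print('disc diam',np.hypot(*(d[1]-d[0])[:2]))
c=.5*(w[0]+w[1])[:2];print('white centre if sq 48:',c-U*.024,PK['adapter'])
"
```

```text
tcp [0.4642 0.1334 0.1197] th 0.1022 t 5.05 q [-0.43  0.74  0.08  2.11 -0.18  0.3  -1.66] open 47.55991238407474 F [-0.  -0.2 -0.5]
junction [[0.5247 0.2032 0.0135]]
disc [[0.4635 0.2522 0.003 ]
 [0.4647 0.2502 0.0075]] expect [0.4629676 0.2512052]
[[0.4944 0.1754 0.0075]
 [0.4999 0.1283 0.0075]] 0.0473385264423763 63.0
disc diam 0.046762199252174
white centre if sq 48: [0.47323905 0.14955849] [0.4725476 0.1516652]
```

Call:
send_rows(motion=[{"x":0.5,"y":-0.8,"z":1.0,"rx":0,"ry":0,"rz":0.006,"jaw":4},{"x":0.55,"y":-0.8,"z":2.0,"rx":0,"ry":0,"rz":0,"jaw":4},{"x":0,"y":0,"z":2.5,"rx":0,"ry":0,"rz":0,"jaw":4},{"x":0,"y":0,"z":2.0,"rx":0,"ry":0,"rz":0,"jaw":4},{"x":0,"y":0,"z":0.7,"rx":0,"ry":0,"rz":0,"jaw":4}])

```text
clock: 5.55
tool_pos: [0.4725, 0.1517, 0.0355]
eef_rot: [0.999, 0.049, -0.001, 0.0]
contact_force: [-0.1, -1.0, -1.5]
opening: 0.543
finger_force: 24.9
```

Call:
send_rows(motion=[{"x":0,"y":0,"z":0.2,"rx":0,"ry":0,"rz":0,"jaw":4},{"x":0,"y":0,"z":0.2,"rx":0,"ry":0,"rz":0,"jaw":4},{"x":0,"y":0,"z":0,"rx":0,"ry":0,"rz":0,"jaw":4},{"x":0,"y":0,"z":0,"rx":0,"ry":0,"rz":0,"jaw":4},{"x":0,"y":0,"z":0,"rx":0,"ry":0,"rz":0,"jaw":4}])

```text
clock: 6.05
tool_pos: [0.4736, 0.1524, 0.0343]
eef_rot: [0.999, 0.049, 0.001, -0.0]
contact_force: [0.2, 0.7, -1.1]
opening: 0.543
finger_force: 24.9
```

Call:
send_rows(motion=[{"x":0,"y":0.1,"z":0.15,"rx":0,"ry":0,"rz":0,"jaw":4},{"x":0,"y":0.05,"z":0.15,"rx":0,"ry":0,"rz":0,"jaw":4},{"x":0,"y":0,"z":0.1,"rx":0,"ry":0,"rz":0,"jaw":4},{"x":0,"y":0,"z":0,"rx":0,"ry":0,"rz":0,"jaw":4},{"x":0,"y":0,"z":0,"rx":0,"ry":0,"rz":0,"jaw":4}])

```text
clock: 6.55
tool_pos: [0.4733, 0.1508, 0.0296]
eef_rot: [0.999, 0.049, -0.0, 0.0]
contact_force: [0.4, 0.3, -0.9]
opening: 0.543
finger_force: 24.9
```

Call:
send_rows(motion=[{"x":0,"y":0,"z":0.1,"rx":0,"ry":0,"rz":0,"jaw":4},{"x":0,"y":0,"z":0.1,"rx":0,"ry":0,"rz":0,"jaw":4},{"x":0,"y":0,"z":0,"rx":0,"ry":0,"rz":0,"jaw":4},{"x":0,"y":0,"z":0,"rx":0,"ry":0,"rz":0,"jaw":4},{"x":0,"y":0,"z":0,"rx":0,"ry":0,"rz":0,"jaw":4}])

```text
clock: 7.05
tool_pos: [0.4734, 0.1508, 0.0277]
eef_rot: [0.999, 0.049, 0.0, 0.0]
contact_force: [-0.4, 0.6, -1.7]
opening: 0.542
finger_force: 24.9
```

Call:
send_rows(motion=[{"x":0,"y":0,"z":0.1,"rx":0,"ry":0,"rz":0,"jaw":4},{"x":0,"y":0,"z":0.1,"rx":0,"ry":0,"rz":0,"jaw":4},{"x":0,"y":0,"z":0,"rx":0,"ry":0,"rz":0,"jaw":4},{"x":0,"y":0,"z":0,"rx":0,"ry":0,"rz":0,"jaw":4},{"x":0,"y":0,"z":0,"rx":0,"ry":0,"rz":0,"jaw":4}])

```text
clock: 7.55
tool_pos: [0.4735, 0.1509, 0.0272]
eef_rot: [0.999, 0.049, 0.0, -0.0]
contact_force: [-2.4, -0.1, 15.4]
opening: 0.543
finger_force: 24.9
```

Call:
send_rows(motion=[{"x":0,"y":0,"z":0.1,"rx":0,"ry":0,"rz":0,"jaw":4},{"x":0,"y":0,"z":0.05,"rx":0,"ry":0,"rz":0,"jaw":4},{"x":0,"y":0,"z":0,"rx":0,"ry":0,"rz":0,"jaw":4},{"x":0,"y":0,"z":0,"rx":0,"ry":0,"rz":0,"jaw":4},{"x":0,"y":0,"z":0,"rx":0,"ry":0,"rz":0,"jaw":4}])

```text
clock: 8.05
tool_pos: [0.4735, 0.1508, 0.027]
eef_rot: [0.999, 0.049, 0.001, -0.0]
contact_force: [-4.1, -0.6, 31.3]
opening: 0.542
finger_force: 25.0
```

Call:
send_rows(motion=[{"x":0,"y":0,"z":-0.3,"rx":0,"ry":0,"rz":0,"jaw":4},{"x":0,"y":0,"z":0,"rx":0,"ry":0,"rz":0,"jaw":5.5},{"x":0,"y":0,"z":0,"rx":0,"ry":0,"rz":0,"jaw":6.2},{"x":0,"y":0,"z":0,"rx":0,"ry":0,"rz":0,"jaw":6.6},{"x":0,"y":0,"z":0,"rx":0,"ry":0,"rz":0,"jaw":6.6}])

```text
clock: 8.55
tool_pos: [0.4732, 0.1508, 0.0268]
eef_rot: [0.999, 0.049, -0.0, 0.0]
contact_force: [-0.1, 0.3, 0.3]
opening: 0.748
finger_force: 0.0
```

Call:
send_rows(motion=[{"x":0,"y":0,"z":-1,"rx":0,"ry":0,"rz":0,"jaw":6.6},{"x":0,"y":0,"z":-2.5,"rx":0,"ry":0,"rz":0,"jaw":7},{"x":0,"y":0,"z":-3,"rx":0,"ry":0,"rz":0,"jaw":8},{"x":0,"y":0,"z":-2.5,"rx":0,"ry":0,"rz":0,"jaw":8},{"x":0,"y":0,"z":-1,"rx":0,"ry":0,"rz":0,"jaw":8}])

```text
clock: 9.05
tool_pos: [0.4743, 0.1511, 0.1296]
eef_rot: [0.999, 0.049, 0.002, -0.0]
contact_force: [1.0, 0.3, -0.3]
opening: 0.909
finger_force: 0.0
```

```bash
python3 -c "
from plan import *
info()
plan([(.58,-.18,.15,-.1,11)])"
```

```text
tcp [0.4743 0.1511 0.1296] th 0.0986 t 9.05 q [-0.46  0.73  0.1   2.06 -0.19  0.35 -1.68] open 79.99036016803353 F [ 1.   0.3 -0.3]
0.66 3.09 -0.19 -0.0 -0.0 0.018
0.72 3.08 -0.19 -0.0 -0.0 0.018
0.77 3.06 -0.19 -0.0 -0.0 0.018
0.83 3.05 -0.19 -0.0 -0.0 0.018
0.88 3.03 -0.19 -0.0 -0.0 0.018
0.94 3.02 -0.19 -0.0 -0.0 0.018
0.99 3.0 -0.19 -0.0 -0.0 0.018
1.04 2.98 -0.19 -0.0 -0.0 0.018
1.1 2.96 -0.19 -0.0 -0.0 0.018
1.15 2.94 -0.19 -0.0 -0.0 0.018
1.2 2.92 -0.19 -0.0 -0.0 0.018
--
```

Call:
send_rows(motion=[{"x":0.7,"y":3.1,"z":-0.2,"rx":0,"ry":0,"rz":0.018,"jaw":8},{"x":0.7,"y":3.1,"z":-0.2,"rx":0,"ry":0,"rz":0.018,"jaw":8},{"x":0.8,"y":3.1,"z":-0.2,"rx":0,"ry":0,"rz":0.018,"jaw":8},{"x":0.8,"y":3.1,"z":-0.2,"rx":0,"ry":0,"rz":0.018,"jaw":8},{"x":0.9,"y":3.0,"z":-0.2,"rx":0,"ry":0,"rz":0.018,"jaw":8}])

```text
clock: 9.55
tool_pos: [0.5218, -0.0018, 0.137]
eef_rot: [1.0, 0.004, -0.001, 0.0]
contact_force: [0.1, -0.3, -0.2]
opening: 0.904
finger_force: 0.0
```

Call:
send_rows(motion=[{"x":0.9,"y":3.0,"z":-0.2,"rx":0,"ry":0,"rz":0.018,"jaw":8},{"x":1.0,"y":3.0,"z":-0.2,"rx":0,"ry":0,"rz":0.018,"jaw":8},{"x":1.0,"y":3.0,"z":-0.2,"rx":0,"ry":0,"rz":0.018,"jaw":8},{"x":1.1,"y":3.0,"z":-0.2,"rx":0,"ry":0,"rz":0.018,"jaw":8},{"x":1.2,"y":2.9,"z":-0.2,"rx":0,"ry":0,"rz":0.018,"jaw":8}])

```text
clock: 10.05
tool_pos: [0.5696, -0.1522, 0.1468]
eef_rot: [0.999, -0.041, -0.001, -0.0]
contact_force: [0.6, 0.3, -0.4]
opening: 0.909
finger_force: 0.0
```

Call:
send_rows(motion=[{"x":1.2,"y":2.9,"z":0,"rx":0,"ry":0,"rz":0.018,"jaw":8},{"x":0,"y":0,"z":0,"rx":0,"ry":0,"rz":0,"jaw":8},{"x":0,"y":0,"z":0,"rx":0,"ry":0,"rz":0,"jaw":8},{"x":0,"y":0,"z":0,"rx":0,"ry":0,"rz":0,"jaw":8},{"x":0,"y":0,"z":0,"rx":0,"ry":0,"rz":0,"jaw":8}])

```text
clock: 10.55
tool_pos: [0.5793, -0.1788, 0.147]
eef_rot: [0.999, -0.048, -0.0, -0.001]
contact_force: [0.1, -0.5, 0.3]
opening: 0.911
finger_force: 0.0
```

```bash
python3 -c "
from plan import *
p=look('collar',(.5908,-.181,-.1),'w4')
plan([(p[0],p[1],.07,p[2],3)])"
```

```text
tcp [ 0.5794 -0.179   0.1471] th -0.097 tilt [-0.0006  0.001 ] t 10.6 q [ 0.18  0.8   0.08  1.72 -0.1   0.63 -1.35] px [281. 184.]
collar [ 0.5916 -0.1811  0.0099] 0.108
0.41 0.03 2.57 -0.0 0.0 -0.036
0.41 0.05 2.57 -0.0 0.0 -0.036
0.41 0.06 2.57 -0.0 0.0 -0.036
--
```

View pics/w4.png

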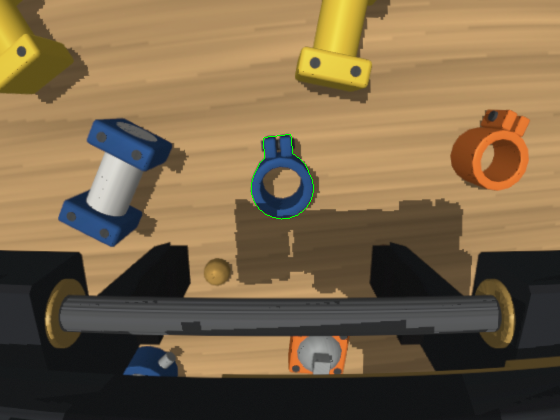

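The collar is at (282,188) with its lug up at (278,146), so its yaw is about 0. The orange collar is at (490,155), well clear, and the knob at (216,272) lies behind the fingers. I descend.

Call:
send_rows(motion=[{"x":0.6,"y":0.1,"z":2.0,"rx":0,"ry":0,"rz":-0.048,"jaw":8},{"x":0.6,"y":0.1,"z":3.0,"rx":0,"ry":0,"rz":-0.048,"jaw":8},{"x":0,"y":0,"z":3.0,"rx":0,"ry":0,"rz":0,"jaw":8},{"x":0,"y":0,"z":2.5,"rx":0,"ry":0,"rz":0,"jaw":8},{"x":0,"y":0,"z":1.5,"rx":0,"ry":0,"rz":0,"jaw":8}])

```text
clock: 11.1
tool_pos: [0.5904, -0.1824, 0.0253]
eef_rot: [1.0, -0.001, -0.001, -0.001]
contact_force: [0.4, 0.2, -0.4]
opening: 0.91
finger_force: 0.0
```

Call:
send_rows(motion=[{"x":0,"y":0,"z":0.5,"rx":0,"ry":0,"rz":0,"jaw":8},{"x":0,"y":0,"z":0,"rx":0,"ry":0,"rz":0,"jaw":8},{"x":0,"y":0,"z":0,"rx":0,"ry":0,"rz":0,"jaw":6},{"x":0,"y":0,"z":0,"rx":0,"ry":0,"rz":0,"jaw":4},{"x":0,"y":0,"z":0,"rx":0,"ry":0,"rz":0,"jaw":3.5}])

```text
clock: 11.6
tool_pos: [0.592, -0.1838, 0.0232]
eef_rot: [1.0, -0.002, 0.001, 0.0]
contact_force: [-0.1, 0.6, -0.3]
opening: 0.661
finger_force: 0.0
```

Call:
send_rows(motion=[{"x":0,"y":0,"z":0,"rx":0,"ry":0,"rz":0,"jaw":3.5},{"x":0,"y":0,"z":0,"rx":0,"ry":0,"rz":0,"jaw":3.5},{"x":0,"y":0,"z":0,"rx":0,"ry":0,"rz":0,"jaw":3.5},{"x":0,"y":0,"z":0,"rx":0,"ry":0,"rz":0,"jaw":3.5},{"x":0,"y":0,"z":0,"rx":0,"ry":0,"rz":0,"jaw":3.5}])

```text
clock: 12.1
tool_pos: [0.5916, -0.1834, 0.0227]
eef_rot: [1.0, -0.002, 0.0, -0.0]
contact_force: [-0.2, 0.4, 6.3]
opening: 0.5
finger_force: 25.0
```

```bash
sed -i 's/C=np.array(.*)/C=np.array([.5242,.2060])/' plan.py; python3 -c "
from plan import *
info(); st=get_state()
print(PK['collar'])
x,y=PK['collar']
plan([(x,y,.12,.1,11)],[*st['tool_pos'][:2],.12,0])"
```

```text
tcp [ 0.5916 -0.1834  0.0227] th -0.003 t 12.1 q [ 0.21  1.    0.04  1.71 -0.08  0.43 -1.28] open 43.96012611740556 F [-0.2  0.4  6.3]
[0.5847324 0.1615948]
-0.06 -3.14 0.0 0.0 0.0 -0.009
-0.03 -3.14 0.0 0.0 0.0 -0.009
-0.01 -3.14 0.0 0.0 0.0 -0.009
0.02 -3.14 0.0 0.0 0.0 -0.009
0.05 -3.14 0.0 0.0 0.0 -0.009
0.08 -3.14 0.0 0.0 0.0 -0.009
0.11 -3.14 0.0 0.0 0.0 -0.009
0.14 -3.13 0.0 0.0 0.0 -0.009
0.17 -3.13 0.0 0.0 0.0 -0.009
0.19 -3.13 0.0 0.0 0.0 -0.009
0.22 -3.13 0.0 0.0 0.0 -0.009
--
```

Call:
send_rows(motion=[{"x":0,"y":0,"z":-2.0,"rx":0,"ry":0,"rz":0,"jaw":3.5},{"x":0,"y":0,"z":-3,"rx":0,"ry":0,"rz":0,"jaw":3.5},{"x":0,"y":-0.5,"z":-3,"rx":0,"ry":0,"rz":0,"jaw":3.5},{"x":0,"y":-1.5,"z":-2,"rx":0,"ry":0,"rz":-0.009,"jaw":3.5},{"x":0,"y":-2.5,"z":0,"rx":0,"ry":0,"rz":-0.009,"jaw":3.5}])

```text
clock: 12.6
tool_pos: [0.5928, -0.1416, 0.1249]
eef_rot: [1.0, 0.006, 0.003, 0.002]
contact_force: [-0.0, -0.9, -2.2]
opening: 0.497
finger_force: 25.0
```

Call:
send_rows(motion=[{"x":0,"y":-3.5,"z":0,"rx":0,"ry":0,"rz":-0.01,"jaw":3.5},{"x":0,"y":-3.5,"z":0,"rx":0,"ry":0,"rz":-0.01,"jaw":3.5},{"x":0.1,"y":-3.5,"z":0,"rx":0,"ry":0,"rz":-0.01,"jaw":3.5},{"x":0.1,"y":-3.5,"z":0,"rx":0,"ry":0,"rz":-0.01,"jaw":3.5},{"x":0.1,"y":-3.5,"z":0,"rx":0,"ry":0,"rz":-0.01,"jaw":3.5}])

```text
clock: 13.1
tool_pos: [0.5878, 0.0374, 0.1217]
eef_rot: [0.999, 0.032, -0.0, 0.0]
contact_force: [1.1, -0.4, -1.2]
opening: 0.498
finger_force: 25.0
```

Call:
send_rows(motion=[{"x":0.1,"y":-3.5,"z":0,"rx":0,"ry":0,"rz":-0.01,"jaw":3.5},{"x":0.2,"y":-3.5,"z":0,"rx":0,"ry":0,"rz":-0.01,"jaw":3.5},{"x":0.2,"y":-3.5,"z":0,"rx":0,"ry":0,"rz":-0.01,"jaw":3.5},{"x":0.2,"y":-2.0,"z":0,"rx":0,"ry":0,"rz":-0.01,"jaw":3.5},{"x":0,"y":0,"z":0,"rx":0,"ry":0,"rz":0,"jaw":3.5}])

```text
clock: 13.6
tool_pos: [0.5845, 0.1664, 0.1215]
eef_rot: [0.998, 0.056, -0.0, -0.001]
contact_force: [0.2, 0.2, -1.6]
opening: 0.5
finger_force: 25.0
```

Call:
send_rows(motion=[{"x":0,"y":0,"z":1,"rx":0,"ry":0,"rz":0,"jaw":3.5},{"x":0,"y":0,"z":2,"rx":0,"ry":0,"rz":0,"jaw":3.5},{"x":0,"y":0,"z":2,"rx":0,"ry":0,"rz":0,"jaw":3.5},{"x":0,"y":0,"z":0,"rx":0,"ry":0,"rz":0,"jaw":3.5},{"x":0,"y":0,"z":0,"rx":0,"ry":0,"rz":0,"jaw":3.5}])

```text
clock: 14.1
tool_pos: [0.5853, 0.1593, 0.0717]
eef_rot: [0.999, 0.051, -0.001, 0.001]
contact_force: [1.3, -0.5, -0.7]
opening: 0.493
finger_force: 25.0
```

```bash
python3 -c "
from plan import *
info()
plan([(*PK['collar'],.034,.096,3)])"
```

```text
tcp [0.5853 0.1593 0.0717] th 0.1023 t 14.1 q [-0.4   0.92  0.1   1.75 -0.16  0.48 -1.66] open 43.358561037775 F [ 1.3 -0.5 -0.7]
-0.01 -0.08 1.26 0.001 0.0 0.002
-0.01 -0.08 1.26 0.001 0.0 0.002
-0.01 -0.08 1.26 0.001 0.0 0.002
--
```

Call:
send_rows(motion=[{"x":0,"y":-0.1,"z":1.5,"rx":0,"ry":0,"rz":0.003,"jaw":3.5},{"x":0,"y":-0.1,"z":1.5,"rx":0,"ry":0,"rz":0.003,"jaw":3.5},{"x":0,"y":0,"z":0.8,"rx":0,"ry":0,"rz":0,"jaw":3.5},{"x":0,"y":0,"z":0.2,"rx":0,"ry":0,"rz":0,"jaw":3.5},{"x":0,"y":0,"z":0,"rx":0,"ry":0,"rz":0,"jaw":3.5}])

```text
clock: 14.6
tool_pos: [0.585, 0.1635, 0.0317]
eef_rot: [0.999, 0.049, -0.0, 0.0]
contact_force: [0.1, -0.8, -1.2]
opening: 0.497
finger_force: 25.0
```

Call:
send_rows(motion=[{"x":0,"y":0,"z":0.1,"rx":0,"ry":0,"rz":0,"jaw":3.5},{"x":0,"y":0,"z":0.1,"rx":0,"ry":0,"rz":0,"jaw":3.5},{"x":0,"y":0,"z":0,"rx":0,"ry":0,"rz":0,"jaw":3.5},{"x":0,"y":0,"z":0,"rx":0,"ry":0,"rz":0,"jaw":3.5},{"x":0,"y":0,"z":0,"rx":0,"ry":0,"rz":0,"jaw":3.5}])

```text
clock: 15.1
tool_pos: [0.5854, 0.1635, 0.0304]
eef_rot: [0.999, 0.049, 0.0, -0.0]
contact_force: [-0.5, -0.5, -1.7]
opening: 0.492
finger_force: 25.0
```

Call:
send_rows(motion=[{"x":0,"y":0.15,"z":0,"rx":0,"ry":0,"rz":0,"jaw":3.5},{"x":0,"y":0,"z":0.1,"rx":0,"ry":0,"rz":0,"jaw":3.5},{"x":0,"y":0,"z":0.1,"rx":0,"ry":0,"rz":0,"jaw":3.5},{"x":0,"y":0,"z":0,"rx":0,"ry":0,"rz":0,"jaw":3.5},{"x":0,"y":0,"z":0,"rx":0,"ry":0,"rz":0,"jaw":3.5}])

```text
clock: 15.6
tool_pos: [0.5856, 0.1616, 0.0296]
eef_rot: [0.999, 0.049, 0.0, 0.0]
contact_force: [-2.3, -1.0, 10.4]
opening: 0.494
finger_force: 25.0
```

```bash
python3 -c "
from plan import *
info()"
```

```text
tcp [0.5856 0.1616 0.0296] th 0.0984 t 15.6 q [-0.39  0.98  0.08  1.75 -0.17  0.41 -1.66] open 43.461287283166925 F [-2.3 -1.  10.4]
```

Call:
send_rows(motion=[{"x":0,"y":0,"z":-0.1,"rx":0,"ry":0,"rz":0,"jaw":3.5},{"x":0,"y":0,"z":0,"rx":0,"ry":0,"rz":0,"jaw":5},{"x":0,"y":0,"z":0,"rx":0,"ry":0,"rz":0,"jaw":6.2},{"x":0,"y":0,"z":0,"rx":0,"ry":0,"rz":0,"jaw":6.2},{"x":0,"y":0,"z":0,"rx":0,"ry":0,"rz":0,"jaw":6.2}])

```text
clock: 16.1
tool_pos: [0.5854, 0.1621, 0.029]
eef_rot: [0.999, 0.049, -0.0, 0.0]
contact_force: [0.5, 0.2, 0.5]
opening: 0.707
finger_force: 0.0
```

Call:
send_rows(motion=[{"x":0,"y":0,"z":-1,"rx":0,"ry":0,"rz":0,"jaw":6.2},{"x":0,"y":0,"z":-3,"rx":0,"ry":0,"rz":0,"jaw":6.2},{"x":0,"y":0,"z":-4,"rx":0,"ry":0,"rz":0,"jaw":6.2},{"x":0,"y":0,"z":-3,"rx":0,"ry":0,"rz":0,"jaw":6.2},{"x":0,"y":0,"z":-1.5,"rx":0,"ry":0,"rz":0,"jaw":6.2}])

```text
clock: 16.6
tool_pos: [0.5869, 0.1622, 0.1579]
eef_rot: [0.999, 0.049, 0.002, -0.001]
contact_force: [-0.3, -0.2, -0.4]
opening: 0.703
finger_force: 0.0
```

```bash
python3 -c "
from plan import *
info()
plan([(.59,-.05,.155,-.615,8)])"
```

```text
tcp [0.5869 0.1622 0.1579] th 0.0985 t 16.6 q [-0.42  0.79  0.13  1.71 -0.15  0.65 -1.68] open 61.89361965821412 F [-0.3 -0.2 -0.4]
-0.22 2.64 0.03 -0.0 -0.001 0.089
0.01 2.65 0.03 -0.0 -0.001 0.089
0.25 2.64 0.03 -0.0 -0.001 0.089
0.48 2.61 0.04 -0.0 -0.001 0.089
0.72 2.56 0.04 -0.0 -0.001 0.089
0.94 2.48 0.04 -0.0 -0.001 0.089
1.16 2.39 0.04 -0.0 -0.001 0.089
1.37 2.28 0.04 -0.0 -0.001 0.089
--
```

Call:
send_rows(motion=[{"x":-0.2,"y":2.6,"z":0,"rx":0,"ry":0,"rz":0.09,"jaw":6.2},{"x":0,"y":2.65,"z":0,"rx":0,"ry":0,"rz":0.09,"jaw":6.2},{"x":0.25,"y":2.65,"z":0,"rx":0,"ry":0,"rz":0.09,"jaw":6.2},{"x":0.5,"y":2.6,"z":0,"rx":0,"ry":0,"rz":0.09,"jaw":6.2},{"x":0.7,"y":2.55,"z":0,"rx":0,"ry":0,"rz":0.09,"jaw":6.2}])

```text
clock: 17.1
tool_pos: [0.5872, 0.0289, 0.155]
eef_rot: [0.984, -0.177, 0.0, -0.0]
contact_force: [-0.0, 0.1, -0.7]
opening: 0.7
finger_force: 0.0
```

Call:
send_rows(motion=[{"x":0.95,"y":2.5,"z":0,"rx":0,"ry":0,"rz":0.09,"jaw":6.2},{"x":1.15,"y":2.4,"z":0,"rx":0,"ry":0,"rz":0.09,"jaw":6.2},{"x":1.35,"y":2.3,"z":0,"rx":0,"ry":0,"rz":0.09,"jaw":6.2},{"x":0,"y":0,"z":0,"rx":0,"ry":0,"rz":0,"jaw":6.2},{"x":0,"y":0,"z":0,"rx":0,"ry":0,"rz":0,"jaw":6.2}])

```text
clock: 17.6
tool_pos: [0.5877, -0.0503, 0.1547]
eef_rot: [0.952, -0.306, 0.0, -0.0]
contact_force: [0.1, 0.4, 0.8]
opening: 0.703
finger_force: 0.0
```

Call:
send_rows(motion=[{"x":0,"y":0,"z":0,"rx":0,"ry":0,"rz":0,"jaw":6.2},{"x":0,"y":0,"z":0,"rx":0,"ry":0,"rz":0,"jaw":6.2},{"x":0,"y":0,"z":0,"rx":0,"ry":0,"rz":0,"jaw":6.2},{"x":0,"y":0,"z":0,"rx":0,"ry":0,"rz":0,"jaw":6.2},{"x":0,"y":0,"z":0,"rx":0,"ry":0,"rz":0,"jaw":6.2}])

```text
clock: 18.1
tool_pos: [0.5877, -0.0497, 0.1542]
eef_rot: [0.952, -0.305, -0.0, -0.0]
contact_force: [1.0, 0.8, -0.4]
opening: 0.705
finger_force: 0.0
```

Run:
```python
from plan import *
import fit as F
# both clamps: use a window rather than one component
def comp(s,px):
    m=blue(s); w=np.zeros_like(m); x,y=map(int,px); w[max(0,y-85):y+85,max(0,x-75):x+75]=1
    return w>0,m
F.comp=comp
p=look('pylon',(.606,-.060,-.615),'w5')
plan([(p[0],p[1],.018,p[2],5)])
```

```text
tcp [ 0.5877 -0.0499  0.1542] th -0.6208 tilt [ 0. -0.] t 18.15 q [-0.15  0.79  0.27  1.78 -0.33  0.62 -1.87] px [277. 170.]
pylon [ 0.6079 -0.0602 -0.5858] 0.431
0.45 -0.07 2.72 0.0 -0.0 -0.007
0.45 -0.06 2.72 0.0 -0.0 -0.007
0.45 -0.06 2.72 0.0 -0.0 -0.007
0.45 -0.06 2.72 0.0 -0.0 -0.007
0.45 -0.05 2.72 0.0 -0.0 -0.007
--
```

View pics/w5.png

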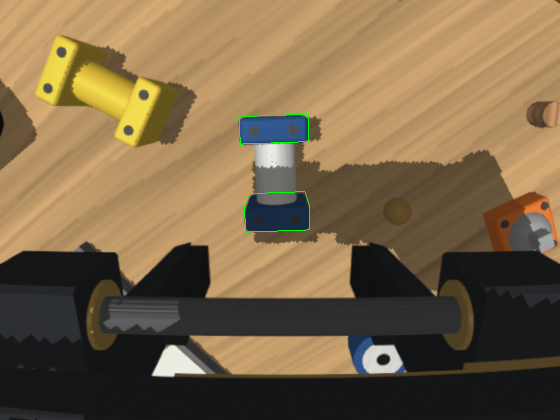

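The pylon lies squarely in view, its clamps at (274,129) and (278,213) and both framed by the fit. The yellow look-alike at (105,90) and the knob at (398,211) are clear of the fingers.

Call:
send_rows(motion=[{"x":1.1,"y":-0.15,"z":2.5,"rx":0,"ry":0,"rz":-0.018,"jaw":6.2},{"x":1.15,"y":-0.15,"z":3.0,"rx":0,"ry":0,"rz":-0.017,"jaw":6.2},{"x":0,"y":0,"z":3.5,"rx":0,"ry":0,"rz":0,"jaw":6.2},{"x":0,"y":0,"z":2.5,"rx":0,"ry":0,"rz":0,"jaw":6.2},{"x":0,"y":0,"z":1.5,"rx":0,"ry":0,"rz":0,"jaw":6.2}])

```text
clock: 18.65
tool_pos: [0.6067, -0.0604, 0.0221]
eef_rot: [0.957, -0.289, -0.001, 0.0]
contact_force: [0.9, -0.3, 0.0]
opening: 0.705
finger_force: 0.0
```

Call:
send_rows(motion=[{"x":0,"y":0,"z":0.6,"rx":0,"ry":0,"rz":0,"jaw":6.2},{"x":0,"y":0,"z":0,"rx":0,"ry":0,"rz":0,"jaw":6.2},{"x":0,"y":0,"z":0,"rx":0,"ry":0,"rz":0,"jaw":4},{"x":0,"y":0,"z":0,"rx":0,"ry":0,"rz":0,"jaw":2.5},{"x":0,"y":0,"z":0,"rx":0,"ry":0,"rz":0,"jaw":2.2}])

```text
clock: 19.15
tool_pos: [0.6085, -0.0606, 0.0193]
eef_rot: [0.957, -0.289, 0.001, -0.0]
contact_force: [-0.2, -0.1, -0.4]
opening: 0.454
finger_force: 0.0
```

Call:
send_rows(motion=[{"x":0,"y":0,"z":0,"rx":0,"ry":0,"rz":0,"jaw":2.2},{"x":0,"y":0,"z":0,"rx":0,"ry":0,"rz":0,"jaw":2.2},{"x":0,"y":0,"z":0,"rx":0,"ry":0,"rz":0,"jaw":2.2},{"x":0,"y":0,"z":0,"rx":0,"ry":0,"rz":0,"jaw":2.2},{"x":0,"y":0,"z":0,"rx":0,"ry":0,"rz":0,"jaw":2.2}])

```text
clock: 19.65
tool_pos: [0.6081, -0.0605, 0.0188]
eef_rot: [0.957, -0.289, 0.0, -0.0]
contact_force: [-1.1, 0.4, 5.8]
opening: 0.331
finger_force: 25.0
```

```bash
python3 -c "
from plan import *
info(); st=get_state()
print(PK['pylon'])
plan([(*PK['pylon'],.14,.096,11)],[*st['tool_pos'][:2],.14,-.586])"
```

```text
tcp [ 0.6081 -0.0605  0.0188] th -0.5862 t 19.65 q [-0.07  1.01  0.17  1.74 -0.37  0.42 -1.8 ] open 29.089321208176543 F [-1.1  0.4  5.8]
[0.5751524 0.2611348]
-1.87 -2.27 0.0 0.0 0.0 -0.062
-1.72 -2.38 0.0 0.0 0.0 -0.062
-1.57 -2.48 0.0 0.0 0.0 -0.062
-1.41 -2.58 0.0 0.0 0.0 -0.062
-1.25 -2.66 0.0 0.0 0.0 -0.062
-1.09 -2.73 0.0 0.0 0.0 -0.062
-0.91 -2.79 0.0 0.0 0.0 -0.062
-0.74 -2.85 0.0 0.0 0.0 -0.062
-0.56 -2.89 0.0 0.0 0.0 -0.062
-0.38 -2.91 0.0 0.0 0.0 -0.062
-0.2 -2.93 0.0 0.0 0.0 -0.062
--
```

Call:
send_rows(motion=[{"x":0,"y":0,"z":-1.5,"rx":0,"ry":0,"rz":0,"jaw":2.2},{"x":0,"y":0,"z":-3,"rx":0,"ry":0,"rz":0,"jaw":2.2},{"x":0,"y":0,"z":-3.5,"rx":0,"ry":0,"rz":0,"jaw":2.2},{"x":0,"y":0,"z":-3,"rx":0,"ry":0,"rz":0,"jaw":2.2},{"x":0,"y":0,"z":-1,"rx":0,"ry":0,"rz":0,"jaw":2.2}])

```text
clock: 20.15
tool_pos: [0.6094, -0.0611, 0.1416]
eef_rot: [0.957, -0.289, 0.003, -0.0]
contact_force: [1.3, -0.5, -1.0]
opening: 0.332
finger_force: 25.0
```

Call:
send_rows(motion=[{"x":-1.9,"y":-2.3,"z":0,"rx":0,"ry":0,"rz":-0.062,"jaw":2.2},{"x":-1.7,"y":-2.4,"z":0,"rx":0,"ry":0,"rz":-0.062,"jaw":2.2},{"x":-1.55,"y":-2.5,"z":0,"rx":0,"ry":0,"rz":-0.062,"jaw":2.2},{"x":-1.4,"y":-2.6,"z":0,"rx":0,"ry":0,"rz":-0.062,"jaw":2.2},{"x":-1.25,"y":-2.65,"z":0,"rx":0,"ry":0,"rz":-0.062,"jaw":2.2}])

```text
clock: 20.65
tool_pos: [0.5925, 0.0874, 0.1373]
eef_rot: [0.991, -0.136, -0.001, 0.0]
contact_force: [1.0, 0.1, -1.0]
opening: 0.335
finger_force: 25.0
```

Call:
send_rows(motion=[{"x":-1.1,"y":-2.75,"z":0,"rx":0,"ry":0,"rz":-0.062,"jaw":2.2},{"x":-0.9,"y":-2.8,"z":0,"rx":0,"ry":0,"rz":-0.062,"jaw":2.2},{"x":-0.75,"y":-2.85,"z":0,"rx":0,"ry":0,"rz":-0.062,"jaw":2.2},{"x":-0.55,"y":-2.9,"z":0,"rx":0,"ry":0,"rz":-0.062,"jaw":2.2},{"x":-0.4,"y":-2.9,"z":0,"rx":0,"ry":0,"rz":-0.062,"jaw":2.2}])

```text
clock: 21.15
tool_pos: [0.5774, 0.2337, 0.1372]
eef_rot: [1.0, 0.018, -0.001, 0.0]
contact_force: [0.4, -0.4, -1.4]
opening: 0.334
finger_force: 25.0
```

Call:
send_rows(motion=[{"x":-0.2,"y":-2.9,"z":0,"rx":0,"ry":0,"rz":-0.062,"jaw":2.2},{"x":0,"y":0,"z":0,"rx":0,"ry":0,"rz":0,"jaw":2.2},{"x":0,"y":0,"z":0,"rx":0,"ry":0,"rz":0,"jaw":2.2},{"x":0,"y":0,"z":0,"rx":0,"ry":0,"rz":0,"jaw":2.2},{"x":0,"y":0,"z":0,"rx":0,"ry":0,"rz":0,"jaw":2.2}])

```text
clock: 21.65
tool_pos: [0.5757, 0.2595, 0.138]
eef_rot: [0.999, 0.046, -0.0, 0.001]
contact_force: [0.4, -0.4, -2.1]
opening: 0.332
finger_force: 25.0
```

```bash
python3 -c "
from plan import *
info()
plan([(*PK['pylon'],.031,.096,4)])"
```

```text
tcp [0.5757 0.2595 0.138 ] th 0.093 t 21.65 q [-0.58  0.84  0.15  1.65 -0.18  0.67 -1.81] open 29.23255012522896 F [ 0.4 -0.4 -2.1]
-0.01 -0.05 2.67 0.0 0.0 -0.001
-0.01 -0.04 2.67 0.0 0.0 -0.001
-0.01 -0.04 2.67 0.0 0.0 -0.001
-0.01 -0.04 2.67 0.0 0.0 -0.001
--
```

Call:
send_rows(motion=[{"x":0,"y":-0.1,"z":2.5,"rx":0,"ry":0,"rz":-0.003,"jaw":2.2},{"x":0,"y":-0.05,"z":3.5,"rx":0,"ry":0,"rz":0,"jaw":2.2},{"x":0,"y":0,"z":3,"rx":0,"ry":0,"rz":0,"jaw":2.2},{"x":0,"y":0,"z":1.4,"rx":0,"ry":0,"rz":0,"jaw":2.2},{"x":0,"y":0,"z":0.5,"rx":0,"ry":0,"rz":0,"jaw":2.2}])

```text
clock: 22.15
tool_pos: [0.5748, 0.2619, 0.0278]
eef_rot: [0.999, 0.049, -0.001, 0.001]
contact_force: [-0.2, 0.2, -0.3]
opening: 0.335
finger_force: 25.0
```

Call:
send_rows(motion=[{"x":0,"y":0,"z":0.1,"rx":0,"ry":0,"rz":0,"jaw":2.2},{"x":0,"y":0,"z":0,"rx":0,"ry":0,"rz":0,"jaw":2.2},{"x":0,"y":0,"z":0,"rx":0,"ry":0,"rz":0,"jaw":2.2},{"x":0,"y":0,"z":0,"rx":0,"ry":0,"rz":0,"jaw":2.2},{"x":0,"y":0,"z":0,"rx":0,"ry":0,"rz":0,"jaw":2.2}])

```text
clock: 22.65
tool_pos: [0.5757, 0.2634, 0.0289]
eef_rot: [0.999, 0.049, 0.001, -0.0]
contact_force: [0.6, -0.5, -2.1]
opening: 0.329
finger_force: 25.0
```

Call:
send_rows(motion=[{"x":0,"y":0.15,"z":0.1,"rx":0,"ry":0,"rz":0,"jaw":2.2},{"x":0,"y":0,"z":0.1,"rx":0,"ry":0,"rz":0,"jaw":2.2},{"x":0,"y":0,"z":0.1,"rx":0,"ry":0,"rz":0,"jaw":2.2},{"x":0,"y":0,"z":0,"rx":0,"ry":0,"rz":0,"jaw":2.2},{"x":0,"y":0,"z":0,"rx":0,"ry":0,"rz":0,"jaw":2.2}])

```text
clock: 23.15
tool_pos: [0.5755, 0.2614, 0.0258]
eef_rot: [0.999, 0.049, -0.0, 0.0]
contact_force: [-2.0, -1.4, 5.7]
opening: 0.335
finger_force: 25.0
```

Call:
send_rows(motion=[{"x":0,"y":0.05,"z":0.05,"rx":0,"ry":0,"rz":0,"jaw":2.2},{"x":0,"y":0,"z":0.05,"rx":0,"ry":0,"rz":0,"jaw":2.2},{"x":0,"y":0,"z":0,"rx":0,"ry":0,"rz":0,"jaw":2.2},{"x":0,"y":0,"z":0,"rx":0,"ry":0,"rz":0,"jaw":2.2},{"x":0,"y":0,"z":0,"rx":0,"ry":0,"rz":0,"jaw":2.2}])

```text
clock: 23.65
tool_pos: [0.5755, 0.2613, 0.0257]
eef_rot: [0.999, 0.049, 0.0, -0.0]
contact_force: [-3.1, -1.5, 12.2]
opening: 0.333
finger_force: 25.1
```

Call:
send_rows(motion=[{"x":0,"y":0,"z":-0.3,"rx":0,"ry":0,"rz":0,"jaw":2.2},{"x":0,"y":0,"z":0,"rx":0,"ry":0,"rz":0,"jaw":4},{"x":0,"y":0,"z":0,"rx":0,"ry":0,"rz":0,"jaw":4.8},{"x":0,"y":0,"z":0,"rx":0,"ry":0,"rz":0,"jaw":4.8},{"x":0,"y":0,"z":0,"rx":0,"ry":0,"rz":0,"jaw":4.8}])

```text
clock: 24.15
tool_pos: [0.5755, 0.2611, 0.027]
eef_rot: [0.999, 0.049, -0.0, 0.0]
contact_force: [0.2, -0.7, 0.5]
opening: 0.545
finger_force: 0.0
```

Call:
send_rows(motion=[{"x":0,"y":0,"z":-1,"rx":0,"ry":0,"rz":0,"jaw":4.8},{"x":0,"y":0,"z":-3,"rx":0,"ry":0,"rz":0,"jaw":4.8},{"x":0,"y":0,"z":-4,"rx":0,"ry":0,"rz":0,"jaw":4.8},{"x":0,"y":0,"z":-3.5,"rx":0,"ry":0,"rz":0,"jaw":6},{"x":0,"y":0,"z":-1.5,"rx":0,"ry":0,"rz":0,"jaw":8}])

```text
clock: 24.65
tool_pos: [0.5774, 0.2618, 0.1613]
eef_rot: [0.999, 0.049, 0.003, -0.001]
contact_force: [1.1, 0.3, 1.2]
opening: 0.706
finger_force: 0.0
```

```bash
python3 -c "
from plan import *
info()
plan([(.412,-.027,.155,-1.05,12)])"
```

```text
tcp [0.5774 0.2618 0.1613] th 0.0986 t 24.65 q [-0.59  0.81  0.16  1.63 -0.18  0.7  -1.81] open 62.14819771302068 F [1.1 0.3 1.2]
-1.61 2.26 0.04 -0.0 -0.0 0.096
-1.39 2.4 0.04 -0.0 -0.0 0.096
-1.15 2.52 0.04 -0.0 -0.0 0.096
-0.9 2.62 0.04 -0.0 -0.0 0.096
-0.65 2.7 0.04 -0.0 -0.0 0.096
-0.39 2.75 0.05 -0.0 -0.0 0.096
-0.12 2.77 0.05 -0.0 -0.0 0.096
0.14 2.77 0.05 -0.0 -0.0 0.096
0.41 2.74 0.05 -0.0 -0.0 0.096
0.67 2.69 0.05 -0.0 -0.0 0.096
0.92 2.62 0.05 -0.0 -0.0 0.096
1.17 2.52 0.05 -0.0 -0.0 0.096
--
```

Call:
send_rows(motion=[{"x":-1.6,"y":2.25,"z":0,"rx":0,"ry":0,"rz":0.096,"jaw":8.8},{"x":-1.4,"y":2.4,"z":0,"rx":0,"ry":0,"rz":0.096,"jaw":8.8},{"x":-1.15,"y":2.5,"z":0,"rx":0,"ry":0,"rz":0.096,"jaw":8.8},{"x":-0.9,"y":2.6,"z":0,"rx":0,"ry":0,"rz":0.096,"jaw":8.8},{"x":-0.65,"y":2.7,"z":0,"rx":0,"ry":0,"rz":0.096,"jaw":8.8}])

```text
clock: 25.15
tool_pos: [0.5056, 0.1405, 0.1571]
eef_rot: [0.982, -0.191, -0.0, 0.0]
contact_force: [0.1, -0.8, -0.6]
opening: 0.996
finger_force: 0.0
```

Call:
send_rows(motion=[{"x":-0.4,"y":2.75,"z":0,"rx":0,"ry":0,"rz":0.096,"jaw":8.8},{"x":-0.1,"y":2.75,"z":0,"rx":0,"ry":0,"rz":0.096,"jaw":8.8},{"x":0.15,"y":2.75,"z":0,"rx":0,"ry":0,"rz":0.096,"jaw":8.8},{"x":0.4,"y":2.75,"z":0,"rx":0,"ry":0,"rz":0.096,"jaw":8.8},{"x":0.65,"y":2.7,"z":0,"rx":0,"ry":0,"rz":0.096,"jaw":8.8}])

```text
clock: 25.65
tool_pos: [0.4367, 0.0206, 0.1572]
eef_rot: [0.908, -0.419, -0.0, 0.0]
contact_force: [0.0, -0.8, 1.2]
opening: 1.0
finger_force: 0.0
```

Call:
send_rows(motion=[{"x":0.9,"y":2.6,"z":0,"rx":0,"ry":0,"rz":0.096,"jaw":8.8},{"x":1.2,"y":2.5,"z":0,"rx":0,"ry":0,"rz":0.096,"jaw":8.8},{"x":0,"y":0,"z":0,"rx":0,"ry":0,"rz":0,"jaw":8.8},{"x":0,"y":0,"z":0,"rx":0,"ry":0,"rz":0,"jaw":8.8},{"x":0,"y":0,"z":0,"rx":0,"ry":0,"rz":0,"jaw":8.8}])

```text
clock: 26.15
tool_pos: [0.4109, -0.0256, 0.1572]
eef_rot: [0.865, -0.502, 0.0, -0.0]
contact_force: [-0.1, -0.1, -0.0]
opening: 0.995
finger_force: 0.0
```

```bash
python3 -c "
from plan import *
p=look('lock',(.421,-.041,-1.05),'w6')
"
```

```text
tcp [ 0.4109 -0.0255  0.1571] th -1.0505 tilt [0.0007 0.0005] t 26.2 q [-0.2   0.64  0.24  2.29 -0.56  0.27 -2.08] px [278. 173.]
lock [ 0.4236 -0.0408 -0.8436] 0.073
```

View pics/w6.png

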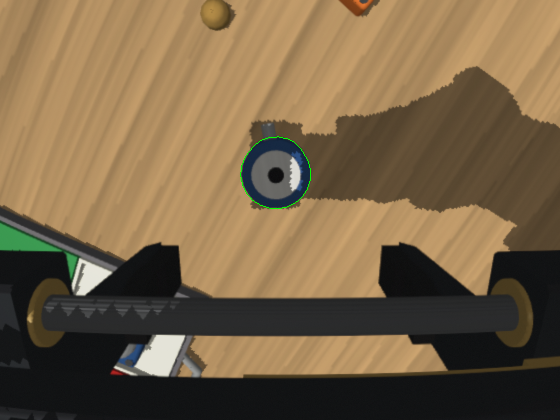

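The lock is at (276,174) with its dot visible and its steel button at (268,130), pointing away from the gripper.

```bash
python3 -c "
from plan import *
s=snapshot('wrist');b=p2w(s,[(268,126),(268,130)],.015);c=p2w(s,[(276,174.5)],.03)[0]
print(c.round(4),b.round(4),[np.arctan2(*(q-c)[1::-1]).round(3) for q in b])
plan([(.4232,-.041,.021,-.93,5)])"
```

```text
[ 0.4231 -0.0409  0.03  ] [[ 0.4455 -0.0678  0.015 ]
 [ 0.444  -0.0652  0.015 ]] [np.float64(-0.875), np.float64(-0.859)]
0.39 -0.06 2.72 -0.0 0.0 -0.024
0.39 -0.05 2.72 -0.0 0.0 -0.024
0.4 -0.04 2.72 -0.0 0.0 -0.024
0.4 -0.03 2.72 -0.0 0.0 -0.024
0.4 -0.02 2.72 -0.0 0.0 -0.024
--
```

Call:
send_rows(motion=[{"x":0.9,"y":-0.1,"z":2.5,"rx":0,"ry":0,"rz":-0.09,"jaw":8.8},{"x":1.0,"y":0,"z":3.5,"rx":0,"ry":0,"rz":-0.09,"jaw":8.8},{"x":0,"y":0,"z":3.5,"rx":0,"ry":0,"rz":0,"jaw":8.8},{"x":0,"y":0,"z":2.5,"rx":0,"ry":0,"rz":0,"jaw":8.8},{"x":0,"y":0,"z":1.2,"rx":0,"ry":0,"rz":0,"jaw":8.8}])

```text
clock: 26.75
tool_pos: [0.4311, -0.0403, 0.0493]
eef_rot: [0.908, -0.42, -0.008, -0.0]
contact_force: [0.3, -0.7, -0.7]
opening: 0.997
finger_force: 0.0
```

```bash
python3 -c "
from plan import *
info();plan([(.4232,-.041,.021,-.87,1)])"
```

```text
tcp [ 0.4311 -0.0403  0.0493] th -0.8668 t 26.75 q [-0.03  0.87  0.04  2.26 -1.    0.04 -1.44] open 87.72863840247403 F [ 0.3 -0.7 -0.7]
-0.42 0.63 2.85 0.006 0.015 0.003
--
```

The descent stopped at joint limits (q5 = -1.0, q6 = 0.04): this close to the base, a vertical tool runs out of wrist range. I'll go up and come down with the tool tilted 0.12 rad about its own y. That keeps the pads parallel to the closing line. I'll also turn it to θ ≈ -0.1, which clears the button.

```bash
sed -i 's/^def Rt(th): return \(.*\)$/TILT=0.\ndef Rt(th): return \1*R.from_euler("y",TILT)/' plan.py; python3 -c "
import plan as P
from plan import *
P.TILT=-.12
plan([(.43,-.04,.12,-.87,3),(.4232,-.041,.11,-.1,7)])"
```

```text
-0.07 0.04 -2.35 0.002 -0.035 0.001
-0.15 0.03 -2.35 0.002 -0.035 0.001
-0.23 0.03 -2.34 0.002 -0.035 0.001
--
-0.03 0.08 0.15 -0.013 -0.0 -0.109
-0.04 0.08 0.15 -0.013 -0.0 -0.109
-0.05 0.07 0.15 -0.013 -0.0 -0.109
-0.06 0.06 0.15 -0.013 -0.0 -0.109
-0.06 0.05 0.15 -0.013 -0.0 -0.109
-0.07 0.04 0.15 -0.013 -0.0 -0.109
-0.07 0.03 0.15 -0.013 -0.0 -0.109
--
```

Call:
send_rows(motion=[{"x":0,"y":0,"z":-2.3,"rx":0,"ry":0.015,"rz":0,"jaw":8.8},{"x":0,"y":0,"z":-2.3,"rx":0,"ry":0,"rz":0,"jaw":8.8},{"x":0,"y":0,"z":-2.3,"rx":0,"ry":0,"rz":-0.11,"jaw":8.8},{"x":0,"y":0,"z":0,"rx":0,"ry":0,"rz":-0.11,"jaw":8.8},{"x":0,"y":0,"z":0,"rx":0,"ry":0,"rz":-0.11,"jaw":8.8}])

```text
clock: 27.25
tool_pos: [0.4324, -0.04, 0.1205]
eef_rot: [0.964, -0.264, 0.0, 0.003]
contact_force: [0.3, 0.5, -0.6]
opening: 0.999
finger_force: 0.0
```

Call:
send_rows(motion=[{"x":0,"y":0,"z":0,"rx":0,"ry":0,"rz":-0.11,"jaw":8.8},{"x":0,"y":0,"z":0,"rx":0,"ry":0,"rz":-0.11,"jaw":8.8},{"x":0,"y":0,"z":0,"rx":0,"ry":0,"rz":-0.11,"jaw":8.8},{"x":0,"y":0,"z":0,"rx":0,"ry":0,"rz":-0.11,"jaw":8.8},{"x":0,"y":0,"z":0,"rx":0,"ry":-0.06,"rz":0,"jaw":8.8}])

```text
clock: 27.75
tool_pos: [0.4297, -0.0399, 0.1201]
eef_rot: [0.998, -0.049, -0.033, -0.0]
contact_force: [-0.3, -0.8, -1.2]
opening: 0.998
finger_force: 0.0
```

Call:
send_rows(motion=[{"x":0,"y":0,"z":0,"rx":0,"ry":-0.06,"rz":0,"jaw":8.8},{"x":0,"y":0,"z":0,"rx":0,"ry":0,"rz":0,"jaw":8.8},{"x":0,"y":0,"z":0,"rx":0,"ry":0,"rz":0,"jaw":8.8},{"x":0,"y":0,"z":0,"rx":0,"ry":0,"rz":0,"jaw":8.8},{"x":0,"y":0,"z":0,"rx":0,"ry":0,"rz":0,"jaw":8.8}])

```text
clock: 28.25
tool_pos: [0.4307, -0.0408, 0.12]
eef_rot: [0.997, -0.051, -0.061, -0.001]
contact_force: [-0.3, -0.5, 0.1]
opening: 1.0
finger_force: 0.0
```

```bash
python3 -c "
import plan as P
from plan import *
P.TILT=-.12
look('lock',(.4232,-.041,-.87)); plan([(.4232,-.041,.05,-.1,3),(.4232,-.041,.021,-.1,2)])"
```

```text
tcp [ 0.4308 -0.0409  0.1201] th -0.1035 tilt [-0.1221  0.0079] t 28.3 q [-0.19  0.76  0.31  2.15 -0.53  0.43 -1.12] px [281. 200.]
lock [ 0.4224 -0.0406 -0.5982] 0.072
0.03 0.02 2.35 0.001 0.001 -0.001
0.03 0.02 2.35 0.001 0.001 -0.001
0.03 0.03 2.35 0.001 0.001 -0.001
--
0.17 0.0 1.44 0.0 0.0 0.0
0.17 0.0 1.44 0.0 0.0 0.0
--
```

Call:
send_rows(motion=[{"x":0,"y":0,"z":2.0,"rx":0,"ry":0,"rz":0,"jaw":8.8},{"x":0,"y":0,"z":2.0,"rx":0,"ry":0,"rz":0,"jaw":8.8},{"x":0.1,"y":0,"z":2.0,"rx":0,"ry":0,"rz":0,"jaw":8.8},{"x":0,"y":0,"z":1.0,"rx":0,"ry":0,"rz":0,"jaw":8.8},{"x":0,"y":0,"z":0,"rx":0,"ry":0,"rz":0,"jaw":8.8}])

```text
clock: 28.8
tool_pos: [0.423, -0.0406, 0.0497]
eef_rot: [0.997, -0.052, -0.062, -0.001]
contact_force: [0.8, -0.1, 0.2]
opening: 0.995
finger_force: 0.0
```

```bash
python3 -c "
import plan as P
from plan import *
P.TILT=-.12
info(); plan([(.4228,-.041,.022,-.1,3)])"
```

```text
tcp [ 0.423  -0.0406  0.0497] th -0.1038 t 28.8 q [-0.1   0.89  0.16  2.19 -0.61  0.23 -1.07] open 87.57726357547794 F [ 0.8 -0.1  0.2]
0.11 0.01 0.92 0.001 0.002 -0.001
0.11 0.01 0.92 0.001 0.002 -0.001
0.11 0.01 0.92 0.001 0.002 -0.001
--
```

Wrist range is fine now (q6 = 0.23), so I go the rest of the way and grip.

Call:
send_rows(motion=[{"x":0.1,"y":0,"z":0.9,"rx":0,"ry":0,"rz":0,"jaw":8.8},{"x":0.1,"y":0,"z":0.9,"rx":0,"ry":0,"rz":0,"jaw":8.8},{"x":0.1,"y":0,"z":0.9,"rx":0,"ry":0,"rz":0,"jaw":8.8},{"x":0,"y":0,"z":0,"rx":0,"ry":0,"rz":0,"jaw":8.8},{"x":0,"y":0,"z":0,"rx":0,"ry":0,"rz":0,"jaw":8.8}])

```text
clock: 29.3
tool_pos: [0.4234, -0.0407, 0.0231]
eef_rot: [0.997, -0.051, -0.061, -0.001]
contact_force: [-0.8, 0.1, -0.3]
opening: 0.996
finger_force: 0.0
```

```bash
python3 -c "
from plan import *
s=snapshot('wrist');save(s,'w7');info();st=get_state();print(R.from_quat(st['eef_rot']).as_matrix()[:,2].round(3))"
```

```text
tcp [ 0.4235 -0.0407  0.0232] th -0.1034 t 29.35 q [-0.07  0.95  0.11  2.19 -0.62  0.17 -1.05] open 87.82531648920589 F [ 0.4 -0.2 -0.2]
[-0.122  0.008 -0.992]
```

View pics/w7.png

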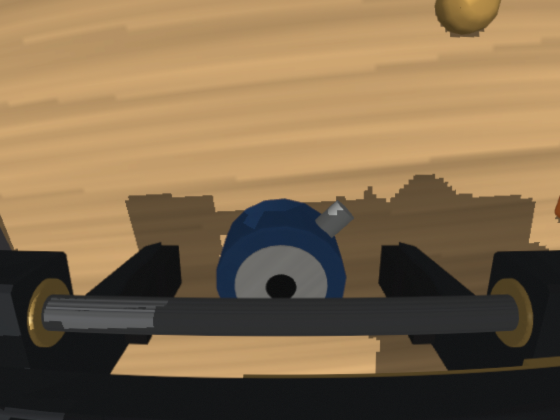

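The lock is centred between the fingers with its dot at (281,286). The button at (335,218) stands ahead of where the right finger closes. Now I grip.

Call:
send_rows(motion=[{"x":0,"y":0,"z":0,"rx":0,"ry":0,"rz":0,"jaw":6.5},{"x":0,"y":0,"z":0,"rx":0,"ry":0,"rz":0,"jaw":4.5},{"x":0,"y":0,"z":0,"rx":0,"ry":0,"rz":0,"jaw":4.5},{"x":0,"y":0,"z":0,"rx":0,"ry":0,"rz":0,"jaw":4.5},{"x":0,"y":0,"z":0,"rx":0,"ry":0,"rz":0,"jaw":4.5}], grip_force=35)

```text
clock: 29.85
tool_pos: [0.4235, -0.0407, 0.0233]
eef_rot: [0.997, -0.051, -0.061, -0.001]
contact_force: [0.8, 0.5, 0.7]
opening: 0.579
finger_force: 35.0
```

Call:
send_rows(motion=[{"x":0,"y":0,"z":0,"rx":0,"ry":0,"rz":0,"jaw":4.5},{"x":0,"y":0,"z":0,"rx":0,"ry":0,"rz":0,"jaw":4.5},{"x":0,"y":0,"z":0,"rx":0,"ry":0,"rz":0,"jaw":4.5},{"x":0,"y":0,"z":-0.5,"rx":0,"ry":0,"rz":0,"jaw":4.5},{"x":0,"y":0,"z":-1,"rx":0,"ry":0,"rz":0,"jaw":4.5}])

```text
clock: 30.35
tool_pos: [0.4249, -0.0407, 0.0381]
eef_rot: [0.997, -0.051, -0.062, -0.001]
contact_force: [-0.0, 0.1, -1.6]
opening: 0.582
finger_force: 35.0
```

Call:
send_rows(motion=[{"x":0,"y":0,"z":-2,"rx":0,"ry":0,"rz":0,"jaw":4.5},{"x":0,"y":0,"z":-2.5,"rx":0,"ry":0,"rz":0,"jaw":4.5},{"x":0,"y":0,"z":-2.5,"rx":0,"ry":0,"rz":0,"jaw":4.5},{"x":0,"y":0,"z":-2,"rx":0,"ry":0,"rz":0,"jaw":4.5},{"x":0,"y":0,"z":0,"rx":0,"ry":0,"rz":0,"jaw":4.5}])

```text
clock: 30.85
tool_pos: [0.4379, -0.0415, 0.1297]
eef_rot: [0.997, -0.051, -0.059, -0.0]
contact_force: [0.0, 0.8, -1.3]
opening: 0.583
finger_force: 35.0
```

```bash
python3 -c "
import plan as P
from plan import *
P.TILT=-.122
info();print(PK['lock']); plan([(*PK['lock'],.13,.866,11)])"
```

```text
tcp [ 0.4379 -0.0415  0.1297] th -0.103 t 30.85 q [-0.21  0.75  0.34  2.13 -0.53  0.47 -1.12] open 51.26074480943322 F [ 0.   0.8 -1.3]
[0.4636676 0.2504052]
-0.04 -2.66 -0.01 -0.01 -0.0 -0.087
0.19 -2.66 -0.04 -0.01 -0.0 -0.087
0.42 -2.63 -0.07 -0.01 -0.0 -0.087
0.65 -2.58 -0.09 -0.01 -0.0 -0.087
0.88 -2.51 -0.12 -0.01 -0.0 -0.087
1.09 -2.43 -0.14 -0.01 -0.0 -0.087
1.3 -2.32 -0.17 -0.01 -0.0 -0.087
1.5 -2.2 -0.19 -0.01 -0.0 -0.087
1.68 -2.06 -0.21 -0.01 -0.0 -0.087
1.86 -1.9 -0.23 -0.01 -0.0 -0.087
2.01 -1.73 -0.25 -0.01 -0.0 -0.087
--
```

Call:
send_rows(motion=[{"x":0,"y":-2.65,"z":0,"rx":-0.0105,"ry":0,"rz":-0.087,"jaw":4.5},{"x":0.2,"y":-2.65,"z":0,"rx":-0.0105,"ry":0,"rz":-0.087,"jaw":4.5},{"x":0.4,"y":-2.65,"z":-0.1,"rx":-0.0105,"ry":0,"rz":-0.087,"jaw":4.5},{"x":0.65,"y":-2.6,"z":-0.1,"rx":-0.0105,"ry":0,"rz":-0.087,"jaw":4.5},{"x":0.9,"y":-2.5,"z":-0.1,"rx":-0.0105,"ry":0,"rz":-0.087,"jaw":4.5}])

```text
clock: 31.35
tool_pos: [0.4478, 0.0924, 0.1264]
eef_rot: [0.984, 0.168, -0.062, 0.012]
contact_force: [-0.4, -0.0, -0.7]
opening: 0.584
finger_force: 35.0
```

Call:
send_rows(motion=[{"x":1.1,"y":-2.45,"z":-0.15,"rx":-0.0105,"ry":0,"rz":-0.087,"jaw":4.5},{"x":1.3,"y":-2.3,"z":-0.15,"rx":-0.0105,"ry":0,"rz":-0.087,"jaw":4.5},{"x":1.5,"y":-2.2,"z":-0.2,"rx":-0.0105,"ry":0,"rz":-0.087,"jaw":4.5},{"x":1.7,"y":-2.05,"z":-0.2,"rx":-0.0105,"ry":0,"rz":-0.087,"jaw":4.5},{"x":1.85,"y":-1.9,"z":-0.25,"rx":-0.0105,"ry":0,"rz":-0.087,"jaw":4.5}])

```text
clock: 31.85
tool_pos: [0.4601, 0.2251, 0.126]
eef_rot: [0.924, 0.378, -0.059, 0.024]
contact_force: [0.4, 0.4, -1.0]
opening: 0.583
finger_force: 35.0
```

Call:
send_rows(motion=[{"x":2.0,"y":-1.75,"z":-0.25,"rx":-0.0105,"ry":0,"rz":-0.087,"jaw":4.5},{"x":0,"y":0,"z":0,"rx":0,"ry":0,"rz":0,"jaw":4.5},{"x":0,"y":0,"z":0,"rx":0,"ry":0,"rz":0,"jaw":4.5},{"x":0,"y":0,"z":0,"rx":0,"ry":0,"rz":0,"jaw":4.5},{"x":0,"y":0,"z":0,"rx":0,"ry":0,"rz":0,"jaw":4.5}])

```text
clock: 32.35
tool_pos: [0.463, 0.249, 0.1268]
eef_rot: [0.907, 0.415, -0.057, 0.027]
contact_force: [-0.4, 0.0, -1.1]
opening: 0.58
finger_force: 35.0
```

```bash
python3 -c "
import plan as P
from plan import *
P.TILT=-.122
info(); plan([(*PK['lock'],.07,.866,3)])
s=snapshot('wrist');save(s,'w8')
sc=snapshot('side');cv2.imwrite('pics/s8.png',cv2.resize(sc['img'][120:370,160:400],None,fx=2.4,fy=2.4)[:,:,::-1])"
```

```text
tcp [0.463  0.249  0.1268] th 0.8585 t 32.35 q [-0.75  0.81  0.26  1.87 -0.26  0.61 -1.05] open 51.046041764035444 F [-0.4  0.  -1.1]
0.29 -0.02 1.87 0.0 0.002 -0.002
0.28 -0.02 1.87 0.0 0.002 -0.002
0.28 -0.01 1.87 0.0 0.002 -0.002
--
```

View pics/s8.png

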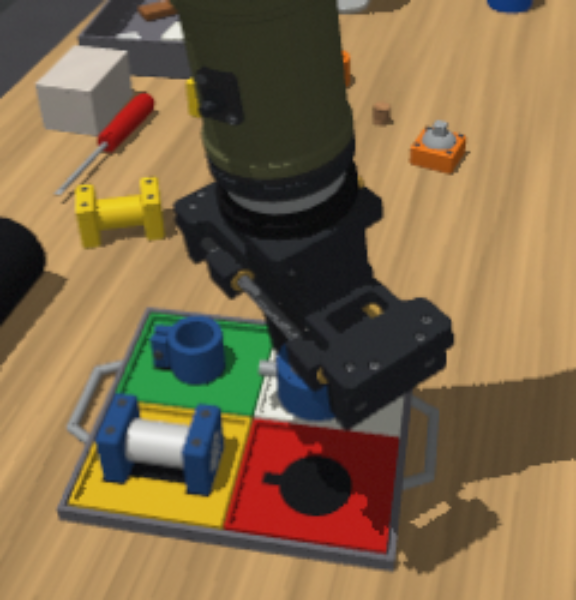

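The collar and pylon sit in their outlines at (195,350) and (160,445). The held lock's button points along the stub direction. I lower it.

Call:
send_rows(motion=[{"x":0.4,"y":0,"z":2.2,"rx":0,"ry":0,"rz":-0.005,"jaw":4.5},{"x":0.4,"y":0,"z":3.0,"rx":0,"ry":0,"rz":0,"jaw":4.5},{"x":0.36,"y":0,"z":2.6,"rx":0,"ry":0,"rz":0,"jaw":4.5},{"x":0.14,"y":0,"z":1.2,"rx":0,"ry":0,"rz":0,"jaw":4.5},{"x":0,"y":0,"z":0,"rx":0,"ry":0,"rz":0,"jaw":4.5}])

```text
clock: 32.95
tool_pos: [0.4634, 0.251, 0.0348]
eef_rot: [0.906, 0.419, -0.058, 0.027]
contact_force: [-1.0, -0.7, -1.9]
opening: 0.583
finger_force: 35.0
```

Call:
send_rows(motion=[{"x":0,"y":0,"z":0,"rx":0,"ry":0,"rz":0,"jaw":4.5},{"x":0,"y":0,"z":0,"rx":0,"ry":0,"rz":0,"jaw":4.5},{"x":0,"y":0,"z":0,"rx":0,"ry":0,"rz":0,"jaw":4.5},{"x":0,"y":0,"z":0,"rx":0,"ry":0,"rz":0,"jaw":4.5},{"x":0,"y":0,"z":0,"rx":0,"ry":0,"rz":0,"jaw":4.5}])

```text
clock: 33.45
tool_pos: [0.4644, 0.2521, 0.0364]
eef_rot: [0.906, 0.419, -0.057, 0.026]
contact_force: [-0.2, -0.2, -1.2]
opening: 0.583
finger_force: 35.0
```

```bash
python3 -c "
import plan as P
from plan import *
P.TILT=-.122
info(); plan([(*PK['lock'],.032,.866,1)])"
```

```text
tcp [0.4644 0.2521 0.0364] th 0.8663 t 33.45 q [-0.72  0.96  0.19  1.89 -0.29  0.44 -1.02] open 51.346272000454334 F [-0.2 -0.2 -1.2]
-0.12 0.05 0.46 0.001 0.003 0.0
--
```

Call:
send_rows(motion=[{"x":-0.12,"y":0.05,"z":0.3,"rx":0,"ry":0.003,"rz":0,"jaw":4.5},{"x":0.01,"y":0,"z":0.15,"rx":0,"ry":0,"rz":0,"jaw":4.5},{"x":0,"y":0,"z":0,"rx":0,"ry":0,"rz":0,"jaw":4.5},{"x":0,"y":0,"z":0,"rx":0,"ry":0,"rz":0,"jaw":4.5},{"x":0,"y":0,"z":0,"rx":0,"ry":0,"rz":0,"jaw":4.5}])

```text
clock: 33.95
tool_pos: [0.4636, 0.2504, 0.0316]
eef_rot: [0.906, 0.419, -0.056, 0.026]
contact_force: [-0.8, 0.6, -1.6]
opening: 0.584
finger_force: 35.0
```

Call:
send_rows(motion=[{"x":0.01,"y":0,"z":0.1,"rx":0,"ry":0,"rz":0,"jaw":4.5},{"x":0.01,"y":0,"z":0.1,"rx":0,"ry":0,"rz":0,"jaw":4.5},{"x":0,"y":0,"z":0,"rx":0,"ry":0,"rz":0,"jaw":4.5},{"x":0,"y":0,"z":0,"rx":0,"ry":0,"rz":0,"jaw":4.5},{"x":0,"y":0,"z":0,"rx":0,"ry":0,"rz":0,"jaw":4.5}])

```text
clock: 34.45
tool_pos: [0.4636, 0.2504, 0.0303]
eef_rot: [0.906, 0.419, -0.055, 0.026]
contact_force: [-0.8, 0.5, 5.8]
opening: 0.58
finger_force: 35.0
```

Call:
send_rows(motion=[{"x":0,"y":0,"z":0,"rx":0,"ry":0,"rz":0,"jaw":5.4},{"x":0,"y":0,"z":0,"rx":0,"ry":0,"rz":0,"jaw":6},{"x":0,"y":0,"z":0,"rx":0,"ry":0,"rz":0,"jaw":6.8},{"x":0,"y":0,"z":0,"rx":0,"ry":0,"rz":0,"jaw":6.8},{"x":0,"y":0,"z":0,"rx":0,"ry":0,"rz":0,"jaw":6.8}])

```text
clock: 34.95
tool_pos: [0.4635, 0.2503, 0.0296]
eef_rot: [0.906, 0.419, -0.056, 0.026]
contact_force: [-1.4, -0.1, -0.1]
opening: 0.771
finger_force: 0.0
```

Call:
send_rows(motion=[{"x":0,"y":0,"z":-1,"rx":0,"ry":0,"rz":0,"jaw":6.8},{"x":0,"y":0,"z":-3,"rx":0,"ry":0,"rz":0,"jaw":6.8},{"x":0,"y":0,"z":-4,"rx":0,"ry":0,"rz":0,"jaw":6.8},{"x":0,"y":0,"z":-4,"rx":0,"ry":0,"rz":0,"jaw":6.8},{"x":0,"y":0,"z":-3,"rx":0,"ry":0,"rz":0,"jaw":6.8}])

```text
clock: 35.45
tool_pos: [0.4761, 0.2647, 0.1816]
eef_rot: [0.906, 0.419, -0.054, 0.026]
contact_force: [0.0, 1.1, 0.8]
opening: 0.773
finger_force: 0.0
```

Call:
send_rows(motion=[{"x":-4,"y":0,"z":-3,"rx":0,"ry":0.06,"rz":0,"jaw":6.8},{"x":-4,"y":0,"z":-2,"rx":0,"ry":0.06,"rz":0,"jaw":6.8},{"x":0,"y":0,"z":0,"rx":0,"ry":0,"rz":0,"jaw":6.8},{"x":0,"y":0,"z":0,"rx":0,"ry":0,"rz":0,"jaw":6.8},{"x":0,"y":0,"z":0,"rx":0,"ry":0,"rz":0,"jaw":6.8}])

```text
clock: 35.95
tool_pos: [0.4279, 0.2086, 0.2359]
eef_rot: [0.907, 0.42, -0.0, 0.001]
contact_force: [-0.8, 1.3, -0.1]
opening: 0.77
finger_force: 0.0
```

```bash
python3 -c "
from plan import *
info()
a=snapshot('scene')['img'][90:225,250:420];b=snapshot('side')['img'][220:370,170:360]
a=cv2.resize(a,(544,432));b=cv2.resize(b,(547,432));a=cv2.resize(a,(400,318));b=cv2.resize(b,(400,318))
cv2.imwrite('pics/f1.png',np.hstack([a,b])[:,:,::-1])"
```

```text
tcp [0.4279 0.2086 0.2359] th 0.8672 t 35.95 q [-0.73  0.54  0.27  2.03 -0.24  0.6  -0.99] open 67.79843115804617 F [-0.8  1.3 -0.1]
```

View pics/f1.png

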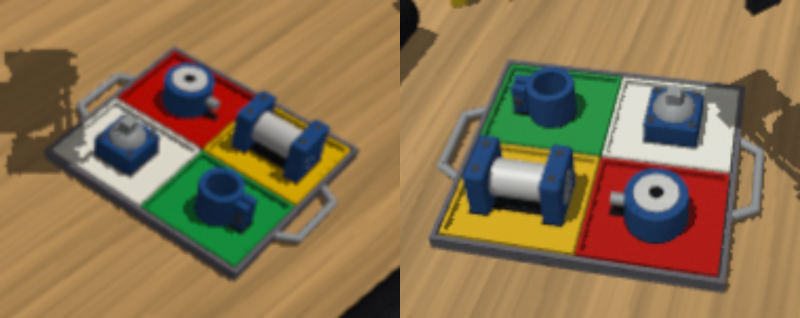

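All four parts stand upright, each covering its outline: lock (190,90), pylon (282,135), adapter (127,143) and collar (222,195) in the left view. The gripper is clear. Handing in.

```bash
python3 -c "
from plant import *
print(finish_job())"
```

```text
the job is handed in; nothing more can be done
None
```

I placed all four blue parts upright in their own pockets, with the pylon lengthwise along its outline; the orange look-alikes were left where they were, and I handed the job in at about 36 s without a verdict coming back.

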